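Slide the bottle crate into its retaining bay and close the bar

ROBOT

A 6-joint arm with a two-finger parallel gripper is mounted at the origin on a cart in front of the work surface, level with it; the furniture and walls round the work are solid. World frame = base frame: x ahead of the robot, y to its left, z up, the work surface at z = 0. Lengths are in m, angles in rad, forces in N, time in s.
With the tool pointing down it reaches from about 0.3 to 0.775 m from the base axis. Payload 14.6 kg.
Tool frame: the origin (TCP) lies midway between the tips of the shut fingers; the grasp point (between the pads) lies 19 mm behind it (grasp_offset is the distance from the TCP to the grasp point, in m); z points along the fingers, y is the line along which they close (so a half turn about z gives the same grasp; the last joint's range is limited). The gripper opens to 94 mm and grips with 3 to 60 N. Pads are 16 mm wide; open, the fingers measure 119 mm over their backs; the gripper's body (75 mm by 177 mm) begins 78 mm behind the grasp point.
Start: joints at [-1.35, 0.3, 1.521, -0, 1.321, -0.067], TCP at [0.156, -0.527, 0.205] pointing down, gripper open.
Joint ranges: [-3.03, 3.03], [-0.79, 2.21], [0.23, 2.52], [-1.04, 4.18], [0, 3.07], [-2.55, 2.55]. Speed limits (rad/s): [2.22, 2.22, 2.57, 3.14, 3.14, 3.14].

INTERFACE

Orientations are given as [roll, pitch, yaw] about the fixed x, y, z axes, in that order (R = Rz(yaw) Ry(pitch) Rx(roll)).
In Python, from station import * gives the robot as it stands. The module is installed in compiled form; this text tells all that it offers.
- The arm moves only by the tool send_rows, never from a script. Its argument "rows" is a list of rows, each an object of numbers: "dx", "dy", "dz": the shift along the tool's x, y, z in mm; "roll": the turn about the tool's z in degrees; "jaw": the closure, from -1 (fully open) to 1 (shut). In form: [{"dx": .., "dy": .., "dz": .., "roll": .., "jaw": ..}, ...]. A call has 1 to 12 rows; each row shifts and turns the commanded pose from where the row before left it, along the tool's axes as they then stand; what a row does not reach is not made up. A row lasts 1/12 s, in which the tool goes at most 41.7 mm and 7.16 degrees, less where a joint would pass 70% of its speed; a pose out of reach is approached as far as the arm can. A call is refused whole if a number of a shift passes 41.7 or a number of a turn 7.16, either way. A call with a gripper value outside its range is refused whole. The fingers move at their own pace and stop on an object; "force" is the grip in N (left out, the last holds). Time passes only in rows, so rows that do not move let the fingers close. It gives the time, the measured TCP pose, the force, the opening and the grip force at its end, in the units of the state.
- get_obs(): the state, without advancing time (a new reading comes with each control period).
- camera(name): name is "scene" or "top" or "wrist"; returns a dict with "frame" (480x640x3 uint8, red, green, blue), "z_map" (480x640 float32, m along the optical axis (not along the pixel's ray), 0 where there is no reading), "camera_matrix" (3x3 intrinsics, pixels), "D" ([k1, k2, p1, p2, k3] as OpenCV has them; the pictures are not rectified), "rvec" (rotation vector, rad) and "tvec" (3), from world to camera coordinates, as OpenCV has them. Camera axes: x right, y down, z forward; pixel columns grow to the right and rows downward; lengths in m; the calibration is good to about 2 mm. A picture is of the moment at which its call begins.
- hand_in(): hands the job in; it is judged then, once.
The state is a dict: "time_s": time; "qpos": joint angles; "joint_vel": joint speeds; "tau": joint torques, N m; "ee_pos": TCP position; "eef_rot": TCP orientation; "force": force on the tool from outside, world axes, zero at the start; "moment": the same for the moment, N m; "grip_width": finger opening in m; "grip_force": force on a finger pad.
Only numpy, scipy, OpenCV 4.12 (cv2) and the standard library are available. Lean on these libraries where they do the work, as an engineer would, in place of code of your own. Each camera call takes 0.05 s, during which the arm holds its last target. There are 200 camera calls.

TASK

Push the dark grey crate with the two amber bottles across the bench into the metal retaining bay until it rests against the two rubber bumpers at the back, pushing low on its solid wall so that it slides flat and does not tip. Then push the swinging bar fully shut across the mouth behind it. Only push: lift nothing, keep off the bottles, and leave the other things on the bench standing where they are.

Things in the scene. Friction and masses are not known exactly. Their poses are not given: they have to be found in the camera images.
- crate: Dark grey crate with rubber sole, loose, 86 mm deep (its x), 162 wide (its y), solid walls 70 high; flush above them a steel wire guard, its rails at z = 100 and 135 mm. Origin at the centre of its underside, z up. Its +x side enters the bay first; push its near wall, x = -43 mm (ribs 1.5 mm), facing the robot. 0.8 to 1 kg with bottles: pushed below 30 mm it slides (about 9 N), pushed high it tips
- bottle_a: Amber glass bottle, 69 mm in diameter, 203 mm tall, standing loose in the crate's left pocket (crate y = +40 mm) on its 5 mm floor, with 3 to 4 mm of play; origin at the centre of its underside
- bottle_b: Amber glass bottle, 69 mm in diameter, 178 mm tall, standing loose in the crate's right pocket (crate y = -40 mm); origin at the centre of its underside
- bay: Aluminium retaining bay screwed to the bench, without a floor. Origin, on the bench, and axes: where the crate's origin and axes lie when it is fully home. Mouth at -x, toward the robot. Guides 46 mm high, 174 mm apart inside (6 mm of room each side of the crate) from x = -16 to +58 mm, spreading to 210 mm at x = -60 mm. Two rubber bumpers at the back, faces at x = +43 mm
- bar_hinge (a point): Upright axis of the bar's hinge, at bench height, at bay x = -62, y = +118 mm (left post of the mouth): post with collar 26 mm in diameter, 60 mm high
- keeper (a point): Middle of the keeper, a steel fork open to the front that takes the bar's end, at bay x = -62, y = -118, z = 38.5 mm (right post of the mouth); it stands from z = 27 to 50 mm and reaches forward to x = -77 mm
- bar (a joint): Angle of the retaining bar about its upright hinge: 0 fully open, 2.2 rad fully shut at its stop, end in the keeper. Seen from above it closes anticlockwise; at value q the bar points from the hinge at the angle (2.512 + q) rad anticlockwise from the bay's +x axis. Stiff (0.2 N m of friction), it stays where it is left
- bar_push (a point): A point on the middle line of the bar 140 mm from the hinge axis, 38.5 mm above the bench. The steel bar is 10 mm thick and 16 mm high (z = 30 to 46 mm) and 252 mm long from the hinge axis to the end of its black rubber tip; when shut it passes 14 mm in front of the home crate's near wall
- rinse_bottle: White plastic bottle, 68 mm in diameter, 154 mm tall, standing left of the bay; leave it. Origin at the centre of its underside
- timer: Small white timer with a display, 24 x 64 x 52 mm, standing left of the bay; leave it. Origin at the centre of its underside
- pe_jar: White jar, 69 mm in diameter, 134 mm tall, standing right of the bay; leave it. Origin at the centre of its underside
- flask: Conical glass flask, 68 mm in diameter, 105 mm tall, standing right of the bay; leave it. Origin at the centre of its underside
- beaker: Small beaker, 50 mm in diameter, 52 mm tall, standing right of the crate; leave it. Origin at the centre of its underside
- tip_box: Box of pipette tips with a green top, 71 x 115 x 52 mm, standing on the right; leave it. Origin at the centre of its underside
There are look-alikes about, which are no part of the job. Leave any green look-alike of the bottle_b alone.

How it is judged:
On the way, in this order (a step that is already met when the one before it is completed fails the run):
1. the crate is pushed fully home in the bay, flat on the bench, the bar still open (x of crate in the frame of bay above -0.007 m and angle between the x axis of crate and the x axis of bay, either way round below 0.08 rad and angle between crate's own z axis and vertical below 0.05 rad and value of joint bar below 1.5 rad), for 0.2 s.
2. the bar is pushed shut into its keeper (value of joint bar above 2.12 rad), for 0.2 s.
At the end, for the whole second after the job is handed in: The crate stands flat and at rest between the guides, within 7 mm of the bumpers and square to the bay within 0.08 rad, both bottles upright in it, and the bar is shut (joint above 2.12 of 2.2 rad) (x of crate in the frame of bay between -0.007 and 0.006 m and y of crate in the frame of bay between -0.012 and 0.012 m and angle between the x axis of crate and the x axis of bay, either way round below 0.08 rad and angle between crate's own z axis and vertical below 0.03 rad and height (world z) of crate below 0.004 m and linear speed of crate below 0.01 m/s and horizontal distance between each of bottle_a, bottle_b and crate below 0.055 m and angle between each of bottle_a, bottle_b's own z axis and vertical below 0.05 rad and value of joint bar above 2.12 rad and velocity of joint bar below 0.05 rad/s); the robot touches nothing.
It fails at once if the crate tips (more than 0.12 rad) or is lifted (angle between crate's own z axis and vertical above 0.12 rad or height (world z) of crate above 0.01 m).
It fails at once if a bottle tips or is lifted (angle between any of bottle_a, bottle_b's own z axis and vertical above 0.2 rad or height (world z) of any of bottle_a, bottle_b above 0.025 m).
It fails at once if the robot pushes on a bottle (more than 2 N) (contact force between any of the arm, the fingers and bottle_a above 2 N or contact force between any of the arm, the fingers and bottle_b above 2 N).
It fails at once if another thing on the bench is moved by more than 15 mm (distance of any of rinse_bottle, timer, pe_jar, flask, beaker, tip_box from where it was at the start of the episode above 0.015 m).
It also fails if it takes over 67 s, if anything falls off the work surface, if the arm or the gripper's body presses on something with over 40 N, if the wrist force passes 120 N, or if a joint passes its speed limit or range.

## Working session

There is one attempt and no reset: what is moved stays moved. The work goes in short steps, Python scripts to look and compute and a tool call to move; the robot and the scene stay as the last step left them, time stands still between calls to the robot, and variables do not carry over. Pictures are saved under pics/ and viewed, at most 10 in all, crops included, and the job is handed in when it is done.

Besides the shell and the picture viewer there is one more tool, called after ">>>" as name([rows], argument=value, ...), one row to a line, values as JSON. send_rows: Moves the arm, as the interface text tells. Its arguments: {"type":"object","properties":{"rows":{"type":"array"},"force":{"type":"number"}},"required":["rows"]}

```bash
mkdir -p pics
cat > h.py <<'E'
from station import *
import numpy as np, cv2
def cam(n):
    c=camera(n); R=cv2.Rodrigues(np.array(c["rvec"],float))[0]; c["R"]=R; c["t"]=np.array(c["tvec"],float).ravel(); return c
def world(c,uv,z=None):
    uv=np.array(uv,float).reshape(-1,2); K=np.array(c["camera_matrix"],float); D=np.array(c["D"],float)
    n=cv2.undistortPoints(uv.reshape(-1,1,2),K,D).reshape(-1,2); r=np.c_[n,np.ones(len(n))]
    if z is None:
        d=c["z_map"][uv[:,1].astype(int),uv[:,0].astype(int)][:,None]; return (r*d-c["t"])@c["R"]
    o=-c["R"].T@c["t"]; w=r@c["R"]; return o+w*((z-o[2])/w[:,2])[:,None]
def cloud(c):
    v,u=np.mgrid[0:480,0:640]; return world(c,np.c_[u.ravel(),v.ravel()]).reshape(480,640,3)
def save(c,f): cv2.imwrite("pics/"+f,c["frame"][:,:,::-1])
E
python3 - <<'E'
from h import *
print(get_obs())
for n in("scene","top"):
    c=cam(n); save(c,n+"1.png"); np.save(n+"1.npy",c,allow_pickle=True); print(n,-c["R"].T@c["t"])
E
```

```text
{'time_s': 0.0, 'qpos': array([-1.34960669e+00,  3.00441081e-01,  1.52157959e+00, -1.78949613e-05,
        1.32070128e+00, -6.65708856e-02]), 'joint_vel': array([ 7.02741728e-04, -2.61390149e-03,  4.76862024e-04, -8.21851028e-04,
       -9.04364673e-04,  9.93526866e-05]), 'tau': array([-2.24997391e-03, -5.31799006e+01, -3.52740097e+01,  7.07732281e-02,
        2.44574749e-02, -6.55601048e-05]), 'ee_pos': array([ 0.15604332, -0.52712576,  0.20490343]), 'eef_rot': array([-3.14046470e+00, -5.78283432e-05,  2.87764929e-01]), 'force': array([-0.40883558,  0.93075048, -0.63504539]), 'moment': array([ 0.0483356 , -0.03413929, -0.01085881]), 'grip_force': 0.0, 'grip_width': 0.09381366080892146}
scene [-0.53724507  0.57103524  0.90074054]
top [ 0.30905231 -0.20084634  1.39945184]
```

View pics/top1.png

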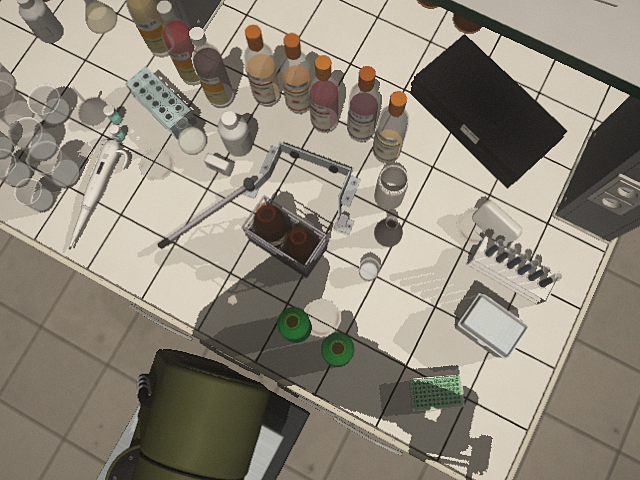

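View pics/scene1.png

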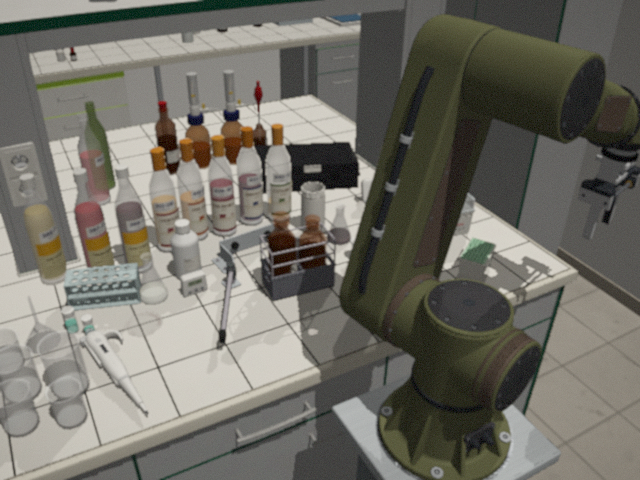

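The top view shows the crate at about (287,235), the bay at about (305,175) and the open bar from its hinge at (250,183) to its tip at (162,244). Two green look-alikes stand at (294,323) and (337,348), near the robot's side of the crate. The scene view agrees.

Run:
```python
from h import *
c=np.load("top1.npy",allow_pickle=True).item(); P=cloud(c)
f=c["frame"][120:400,130:480]; cv2.imwrite("pics/topc.png",cv2.resize(f,(750,600),interpolation=cv2.INTER_CUBIC)[:,:,::-1])
def pts(u0,u1,v0,v1,z0,z1):
    Q=P[v0:v1,u0:u1].reshape(-1,3); return Q[(Q[:,2]>z0)&(Q[:,2]<z1)]
for n,a in dict(crate=(235,335,190,280,.06,.145),cratelow=(235,335,190,280,.02,.145),bay=(240,362,140,240,.03,.055),bar=(155,245,180,250,.025,.055),green=(275,360,300,370,.05,.3),bott=(250,320,195,260,.15,.22)).items():
    Q=pts(*a); r=cv2.minAreaRect(Q[:,:2].astype(np.float32)*1000); print(n,len(Q),r,np.percentile(Q[:,2],[5,50,95]))
# table
print("bench",np.median(P[250:290,170:220,2]))
# world positions of picked pixels
for n,uv,z in [("bay bL",(274,150),.046),("bay bR",(352,168),.046),("guide R front",(347,205),.046),("hinge",(250,183),.06),("tip",(162,244),.038),("keeper",(343,222),.045),("g1",(294,323),.19),("g2",(337,348),.19),("clear",(322,315),.0),("beaker",(369,267),.05)]:
    print(n,world(c,[uv],z)[0].round(3),world(c,[uv])[0].round(3))
```

```text
crate 2061 ((531.9386596679688, 39.222896575927734), (166.3893585205078, 89.75471496582031), 84.76093292236328) [0.06628605 0.11696524 0.14122762]
cratelow 2447 ((538.2100830078125, 80.41930389404297), (253.19723510742188, 97.52920532226562), 81.2004623413086) [0.03387196 0.10293273 0.14084807]
bay 931 ((646.9459228515625, 83.3863525390625), (244.39675903320312, 261.7598876953125), 27.267135620117188) [0.03156853 0.04392521 0.05271437]
bar 577 ((490.5504150390625, 238.26885986328125), (16.015445709228516, 238.19764709472656), 63.219200134277344) [0.03401478 0.04433745 0.05017044]
green 1820 ((367.95721435546875, -124.71958923339844), (174.1060791015625, 68.8373794555664), 88.26832580566406) [0.11264178 0.13259155 0.17927046]
bott 935 ((528.7999267578125, 45.08208465576172), (122.09716033935547, 60.556373596191406), 75.43495178222656) [0.15240409 0.18160722 0.20890426]
bench -0.0011451480880509245
bay bL [0.708 0.169 0.046] [0.72  0.181 0.003]
bay bR [ 0.753 -0.014  0.046] [ 0.768 -0.008  0.003]
guide R front [ 0.668 -0.045  0.046] [ 0.681 -0.04  -0.001]
hinge [0.607 0.175 0.06 ] [0.607 0.174 0.063]
tip [0.391 0.288 0.038] [0.391 0.285 0.046]
keeper [ 0.628 -0.055  0.045] [ 0.627 -0.056  0.052]
g1 [ 0.367 -0.081  0.19 ] [ 0.368 -0.08   0.18 ]
g2 [ 0.364 -0.178  0.19 ] [ 0.364 -0.178  0.179]
clear [ 0.422 -0.11   0.   ] [ 0.422 -0.109 -0.003]
beaker [ 0.562 -0.156  0.05 ] [ 0.57  -0.154  0.009]
```

View pics/topc.png

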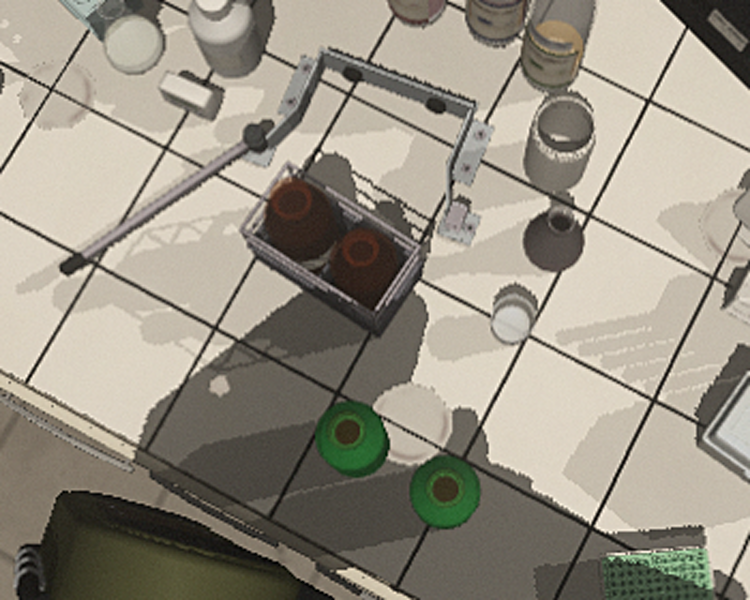

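The crop shows the bay empty and the mouth facing the robot. The crate sits in front of it, turned the other way relative to the bay, with the beaker to its right at (512,318). Next I fit the bay pose.

Run:
```python
from h import *
c=np.load("top1.npy",allow_pickle=True).item(); P=cloud(c)
# orthographic views at z=.046: 1px=0.5mm; x up, y left
def ortho(z,x0,x1,y0,y1,s=2000):
    H=int((x1-x0)*s);W=int((y1-y0)*s); v,u=np.mgrid[0:H,0:W]
    X=np.c_[(x1-v.ravel()/s),(y1-u.ravel()/s),np.full(u.size,z)]
    p=cv2.projectPoints(X,np.array(c["rvec"],float),np.array(c["tvec"],float),np.array(c["camera_matrix"],float),np.array(c["D"],float))[0].reshape(H,W,2).astype(np.float32)
    return cv2.remap(c["frame"],p[...,0],p[...,1],cv2.INTER_CUBIC)
im=ortho(.046,.50,.79,-.12,.26)
for k in range(0,290,50): cv2.putText(im,f"{.79-k/1000:.2f}",(0,k*2+8),0,.35,(255,0,0)); cv2.line(im,(0,k*2),(760,k*2),(255,0,0),1)
for k in range(10,380,50): cv2.putText(im,f"{.26-k/1000:.2f}",(k*2,10),0,.35,(255,0,0)); cv2.line(im,(k*2,0),(k*2,580),(255,0,0),1)
cv2.imwrite("pics/ortho.png",im[:,:,::-1])
Q=P[135:245,238:365].reshape(-1,3); Q=Q[(Q[:,2]>.02)&(Q[:,2]<.07)]
for yaw in np.deg2rad([11,12,13,14]):
    a=np.array([np.cos(yaw),np.sin(yaw)]); b=np.array([-a[1],a[0]])
    X=Q[:,:2]@a;Y=Q[:,:2]@b
    print(np.rad2deg(yaw)); 
    hx=np.histogram(X,bins=np.arange(.70,.80,.002)); print("x",[(round(e,3),n) for e,n in zip(hx[1],hx[0]) if n>15])
    hy=np.histogram(Y[(X>.66)&(X<.73)],bins=np.arange(-.25,.1,.002)); print("y",[(round(e,3),n) for e,n in zip(hy[1],hy[0]) if n>7])
```

```text
11.0
x [(np.float64(0.704), np.int64(21)), (np.float64(0.706), np.int64(17)), (np.float64(0.712), np.int64(17)), (np.float64(0.722), np.int64(24)), (np.float64(0.724), np.int64(21)), (np.float64(0.726), np.int64(21)), (np.float64(0.728), np.int64(35)), (np.float64(0.73), np.int64(47)), (np.float64(0.732), np.int64(64)), (np.float64(0.734), np.int64(91)), (np.float64(0.736), np.int64(83)), (np.float64(0.738), np.int64(71)), (np.float64(0.74), np.int64(42)), (np.float64(0.742), np.int64(57)), (np.float64(0.744), np.int64(20))]
y [(np.float64(-0.154), np.int64(15)), (np.float64(-0.152), np.int64(27)), (np.float64(-0.15), np.int64(25)), (np.float64(-0.148), np.int64(8)), (np.float64(0.022), np.int64(9)), (np.float64(0.024), np.int64(26)), (np.float64(0.026), np.int64(35)), (np.float64(0.028), np.int64(26)), (np.float64(0.03), np.int64(8)), (np.float64(0.032), np.int64(11)), (np.float64(0.094), np.int64(11)), (np.float64(0.096), np.int64(20))]
12.000000000000002
x [(np.float64(0.706), np.int64(19)), (np.float64(0.708), np.int64(19)), (np.float64(0.714), np.int64(20)), (np.float64(0.72), n
[... 3319 characters left out ...]
p.float64(-0.158), np.int64(10)), (np.float64(-0.154), np.int64(11)), (np.float64(-0.152), np.int64(8)), (np.float64(-0.146), np.int64(9)), (np.float64(-0.144), np.int64(8)), (np.float64(-0.016), np.int64(8)), (np.float64(-0.014), np.int64(18)), (np.float64(-0.012), np.int64(22)), (np.float64(-0.01), np.int64(24)), (np.float64(-0.008), np.int64(18)), (np.float64(-0.006), np.int64(8)), (np.float64(-0.004), np.int64(9)), (np.float64(-0.002), np.int64(10)), (np.float64(0.058), np.int64(15)), (np.float64(0.06), np.int64(13)), (np.float64(0.062), np.int64(9)), (np.float64(0.064), np.int64(14)), (np.float64(0.066), np.int64(11)), (np.float64(0.068), np.int64(11)), (np.float64(0.07), np.int64(10))]
```

View pics/ortho.png

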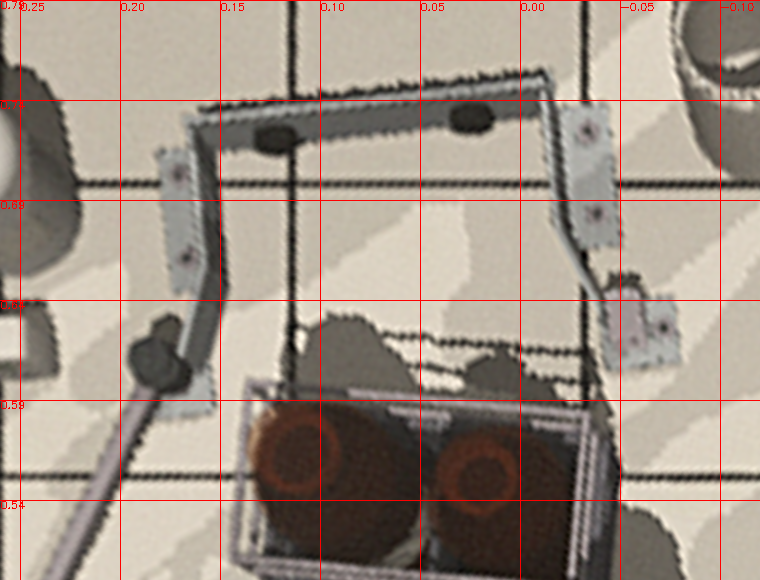

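The orthographic view shows the bay's back wall along (195,118)–(548,78), which gives a yaw of about +6°. The hinge post is at (160,355) and the keeper at (625,310). Before choosing how to push I check the gripper's shape, because its body must clear the wire guard at z = 135 mm.

Run:
```python
from h import *
from scipy.spatial.transform import Rotation as Ro
o=get_obs(); R=Ro.from_euler("xyz",o["eef_rot"]).as_matrix()
c=np.load("scene1.npy",allow_pickle=True).item(); P=cloud(c)
Q=P[120:260,560:640].reshape(-1,3); T=(Q-o["ee_pos"])@R
T=T[np.linalg.norm(T,axis=1)<.3]
for z0 in np.arange(-.26,.02,.02):
    S=T[(T[:,2]>z0)&(T[:,2]<=z0+.02)]
    if len(S)>3: print(round(z0,2),len(S),"x",(S[:,0].min()*1000).round(),(S[:,0].max()*1000).round(),"y",(S[:,1].min()*1000).round(),(S[:,1].max()*1000).round())
w=cam("wrist"); save(w,"w1.png"); Pw=cloud(w); print("wristcam in tool",(( -w["R"].T@w["t"])-o["ee_pos"])@R)
a=cv2.resize(c["frame"][120:260,540:640],(429,600),interpolation=cv2.INTER_CUBIC); b=cv2.resize(w["frame"],(371,278))
m=np.zeros((600,800,3),np.uint8); m[:,:429]=a; m[:278,429:]=b; cv2.imwrite("pics/grip.png",m[:,:,::-1])
Tw=(Pw.reshape(-1,3)-o["ee_pos"])@R; k=(np.abs(Tw)<.15).all(1)&(w["z_map"].ravel()>0)
print("wrist pts",k.sum(), Tw[k].min(0),Tw[k].max(0))
```

```text
-0.26 179 x -53.0 29.0 y -133.0 -70.0
-0.24 55 x -35.0 13.0 y -125.0 4.0
-0.22 211 x -37.0 21.0 y -40.0 8.0
-0.2 446 x -41.0 33.0 y -44.0 25.0
-0.18 227 x -36.0 32.0 y -46.0 8.0
-0.16 354 x -35.0 29.0 y -93.0 77.0
-0.14 697 x -38.0 33.0 y -93.0 91.0
-0.12 471 x -38.0 33.0 y -88.0 84.0
-0.1 92 x -35.0 30.0 y -84.0 69.0
-0.08 104 x -14.0 7.0 y -64.0 59.0
-0.06 113 x -14.0 8.0 y -66.0 63.0
-0.04 151 x -13.0 8.0 y -64.0 60.0
-0.02 137 x -13.0 8.0 y -61.0 61.0
-0.0 11 x -10.0 5.0 y -48.0 52.0
wristcam in tool [ 0.08228536 -0.00115329 -0.17911113]
wrist pts 61131 [-0.0119144  -0.07764366 -0.12374256] [0.03421993 0.07362686 0.00149981]
```

View pics/grip.png

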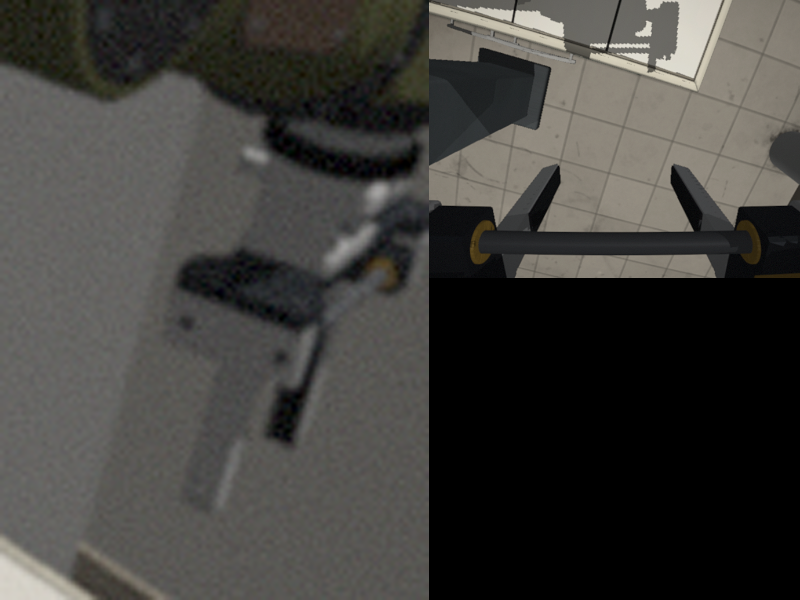

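The gripper body overhangs the fingers by about 29 mm from 97 mm above the tip. I close the jaws to see what moves with the fingers.

>>> send_rows([
  {"jaw":1},
  {"jaw":1},
  {"jaw":1},
  {"jaw":1},
  {"jaw":1},
  {"jaw":1},
  {"jaw":1},
  {"jaw":1},
], force=20)

```text
invalid input at $.rows[0]: expected keys dx, dy, dz, roll, jaw
```

Run:
```python
from h import *
from scipy.spatial.transform import Rotation as Ro
o=get_obs(); R=Ro.from_euler("xyz",o["eef_rot"]).as_matrix(); print(o["grip_width"])
w0=cv2.imread("pics/w1.png")[:,:,::-1]
c=cam("scene"); w=cam("wrist"); save(w,"w2.png")
for n,cc,sl in (("scene",c,(slice(120,260),slice(560,640))),("wrist",w,(slice(0,480),slice(0,640)))):
  T=(cloud(cc)[sl].reshape(-1,3)-o["ee_pos"])@R; T=T[(cc["z_map"][sl].ravel()>0)&(np.linalg.norm(T,axis=1)<.25)]
  print(n)
  for z0 in np.arange(-.2,.02,.01):
    S=T[(T[:,2]>z0)&(T[:,2]<=z0+.01)]
    if len(S)>3: print(round(z0,2),len(S),"x",(np.percentile(S[:,0],[1,99])*1000).round(),"y",(np.percentile(S[:,1],[1,99])*1000).round(), "xmax |y|<40:",(S[np.abs(S[:,1])<.04][:,0].max(initial=-1)*1000).round())
a=cv2.resize(c["frame"][120:260,540:640],(429,600),interpolation=cv2.INTER_CUBIC)
m=np.zeros((600,800,3),np.uint8); m[:,:429]=a; m[:278,429:]=cv2.resize(w["frame"],(371,278)); cv2.imwrite("pics/grip2.png",m[:,:,::-1])
```

```text
0.09401972523702527
scene
-0.2 220 x [-39.  29.] y [-41.  21.] xmax |y|<40: 30.0
-0.19 230 x [-37.  32.] y [-45.   0.] xmax |y|<40: 34.0
-0.18 122 x [-36.  26.] y [-44.   4.] xmax |y|<40: 30.0
-0.17 103 x [-24.  17.] y [-46. -12.] xmax |y|<40: 17.0
-0.16 114 x [-23.  16.] y [-45.  10.] xmax |y|<40: 18.0
-0.15 237 x [-32.  27.] y [-90.  75.] xmax |y|<40: 20.0
-0.14 508 x [-36.  31.] y [-91.  86.] xmax |y|<40: 13.0
-0.13 186 x [-37.  32.] y [-90.  75.] xmax |y|<40: -25.0
-0.12 248 x [-37.  30.] y [-85.  78.] xmax |y|<40: -24.0
-0.11 207 x [-37.  28.] y [-84.  73.] xmax |y|<40: -30.0
-0.1 77 x [-35.  30.] y [-83.  77.] xmax |y|<40: -1000.0
-0.09 31 x [-12.   6.] y [-64.  53.] xmax |y|<40: -1000.0
-0.08 46 x [-13.   7.] y [-64.  52.] xmax |y|<40: -1000.0
-0.07 52 x [-13.   7.] y [-62.  57.] xmax |y|<40: -1000.0
-0.06 58 x [-13.   7.] y [-64.  55.] xmax |y|<40: -1000.0
-0.05 62 x [-13.   7.] y [-63.  56.] xmax |y|<40: -1000.0
-0.04 69 x [-13.   6.] y [-65.  56.] xmax |y|<40: -1000.0
-0.03 79 x [-13.   8.] y [-62.  57.] xmax |y|<40: -1000.0
-0.02 80 x [-12.   7.] y [-63.  58.] xmax |y|<40:
[... 232 characters left out ...]
|<40: 29.0
-0.11 8294 x [-2. 34.] y [-74.  71.] xmax |y|<40: 28.0
-0.1 1654 x [-11.  33.] y [-75.  72.] xmax |y|<40: -1000.0
-0.09 1504 x [-10.  10.] y [-60.  58.] xmax |y|<40: -1000.0
-0.08 2064 x [-2. 10.] y [-60.  58.] xmax |y|<40: -1000.0
-0.07 2353 x [-8. 10.] y [-60.  57.] xmax |y|<40: -1000.0
-0.06 1811 x [-8.  9.] y [-60.  57.] xmax |y|<40: -1000.0
-0.05 1543 x [-8.  9.] y [-60.  57.] xmax |y|<40: -1000.0
-0.04 1297 x [-9.  9.] y [-60.  57.] xmax |y|<40: -1000.0
-0.03 1054 x [-8. 10.] y [-59.  57.] xmax |y|<40: -1000.0
-0.02 894 x [-8.  9.] y [-59.  57.] xmax |y|<40: -1000.0
-0.01 611 x [-8.  9.] y [-58.  56.] xmax |y|<40: -1000.0
0.0 11 x [-3.  8.] y [-51.  48.] xmax |y|<40: -1000.0
```

View pics/grip2.png

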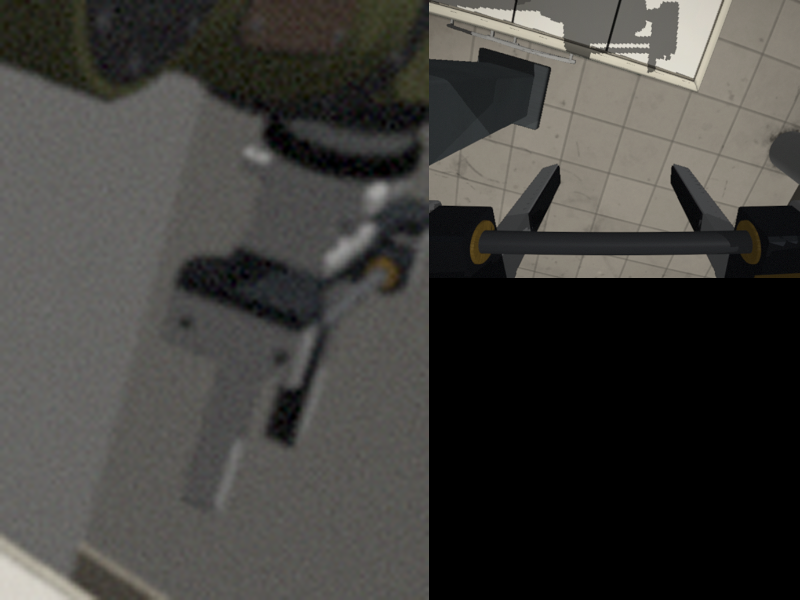

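The view shows two rods at about x = ±28 mm carrying jaw blocks outboard of the fingers, with blocks 97 mm and rods about 110 mm above the tip. So the tip must stay at about z ≥ 40 mm to clear the 135 mm rail. The body just above that rail also acts as an anti-tip stop. I check the bottle profiles and rail height in the crate frame.

Run:
```python
from h import *
from scipy.optimize import least_squares
C=[np.load(n+"1.npy",allow_pickle=True).item() for n in("top","scene")]
P=[cloud(c) for c in C]
# crate fit: rect of rails/wall points
A=P[0][190:280,235:335].reshape(-1,3); 
for lo,hi in((.06,.075),(.09,.11),(.125,.145)):
    Q=A[(A[:,2]>lo)&(A[:,2]<hi)]; 
    r=cv2.minAreaRect(Q[:,:2].astype(np.float32)*1000); print(lo,len(Q),r)
ctr=np.array([.532,.039]); yaw=np.deg2rad(-5.2); a=np.array([np.cos(yaw),np.sin(yaw)]); b=np.array([-a[1],a[0]])
for n,p in zip(("top","scene"),P):
    Q=p.reshape(-1,3); d=Q[:,:2]-ctr; L=np.c_[d@a,d@b,Q[:,2]]; L=L[(np.abs(L[:,0])<.06)&(np.abs(L[:,1])<.1)&(L[:,2]>.05)&(L[:,2]<.23)]
    # near side view
    print(n,"near wall rail z:",np.histogram(L[(L[:,0]<-.036)][:,2],bins=np.arange(.05,.15,.005)))
    for s in(1,-1):
        for z0 in np.arange(.14,.22,.01):
            S=L[(L[:,1]*s>.012)&(L[:,1]*s<.07)&(L[:,2]>z0)&(L[:,2]<=z0+.01)]
            if len(S)>5: print("AB"[s<0],round(z0,2),len(S),"x",(np.percentile(S[:,0],[2,98])*1000).round(),"y",(np.percentile(S[:,1],[2,98])*1000).round())
# hinge, keeper heights / clouds
```

```text
0.06 457 ((531.9557495117188, 39.408416748046875), (166.01678466796875, 89.75471496582031), 84.76093292236328)
0.09 435 ((532.1407470703125, 39.001441955566406), (162.02088928222656, 86.57659912109375), 84.63105773925781)
0.125 941 ((532.5028076171875, 39.847721099853516), (163.3295135498047, 86.83052825927734), 84.35552978515625)
top near wall rail z: (array([ 8,  4, 18, 87, 77,  5,  2,  1,  2, 43, 72, 16,  1,  3,  2,  1, 52,
       87,  8]), array([0.05 , 0.055, 0.06 , 0.065, 0.07 , 0.075, 0.08 , 0.085, 0.09 ,
       0.095, 0.1  , 0.105, 0.11 , 0.115, 0.12 , 0.125, 0.13 , 0.135,
       0.14 , 0.145]))
A 0.14 122 x [-37.  35.] y [12. 67.]
A 0.15 174 x [-27.  30.] y [13. 65.]
A 0.16 106 x [-22.  19.] y [17. 55.]
A 0.17 10 x [-17.  14.] y [21. 45.]
A 0.18 24 x [-17.  10.] y [20. 38.]
A 0.19 14 x [-17.  20.] y [21. 39.]
A 0.2 287 x [-17.  19.] y [21. 57.]
A 0.21 23 x [-16.  15.] y [23. 55.]
B 0.14 109 x [-21.  22.] y [-62. -17.]
B 0.15 12 x [-16.  15.] y [-55. -32.]
B 0.16 17 x [-16.   5.] y [-56. -37.]
B 0.17 68 x [-16.  19.] y [-55. -21.]
B 0.18 184 x [-15.  17.] y [-54. -23.]
scene near wall rail z: (array([101, 100, 104, 124,  30,  11,   8,  11,   6,  77,  43,  11,   5,
         3,  10,   7,  87,  31,   0]), array([0.05 , 0.055, 0.06 , 0.065, 0.07 , 0.075, 0.08 , 0.085, 0.09 ,
       0.095, 0.1  , 0.105, 0.11 , 0.115, 0.12 , 0.125, 0.13 , 0.135,
       0.14 , 0.145]))
A 0.14 140 x [-34.  11.] y [14. 68.]
A 0.15 146 x [-29.  11.] y [14. 64.]
A 0.16 93 x [-22.   5.] y [19. 57.]
A 0.17 46 x [-19.   6.] y [25. 54.]
A 0.18 75 x [-21.   5.] y [21. 56.]
A 0.19 45 x [-19.   4.] y [22. 56.]
A 0.2 148 x [-19.  18.] y [21. 56.]
B 0.14 87 x [-21.   7.] y [-59. -20.]
B 0.15 43 x [-18.  -0.] y [-51. -23.]
B 0.16 58 x [-18.   6.] y [-53. -23.]
B 0.17 78 x [-18.  19.] y [-57. -24.]
B 0.18 60 x [-17.  15.] y [-56. -25.]
```

The upright tool does not work. The shoulder of bottle A (radius about 34 mm up to z ≈ 0.15) lies under the body's overhang, so I would need the tool tilted a little. I test in free air what the arm does with the orientation at its reach limit.

>>> send_rows([
  {"dx":0,"dy":40,"dz":0,"roll":0,"jaw":-1},
  {"dx":0,"dy":40,"dz":0,"roll":0,"jaw":-1},
  {"dx":0,"dy":40,"dz":0,"roll":0,"jaw":-1},
  {"dx":0,"dy":40,"dz":0,"roll":0,"jaw":-1},
  {"dx":0,"dy":40,"dz":0,"roll":0,"jaw":-1},
  {"dx":0,"dy":40,"dz":0,"roll":0,"jaw":-1},
  {"dx":0,"dy":40,"dz":0,"roll":0,"jaw":-1},
], force=20)

```text
time_s: 0.83
ee_pos: [0.225, -0.7606, 0.206]
eef_rot: [-3.141, -0.0, 0.288]
force: [-0.7, -0.4, -0.2]
grip_width: 0.0941
grip_force: 0.0
```

```bash
python3 -c "
from h import *
o=get_obs(); print({k:np.round(v,3) for k,v in o.items()})"
```

```text
{'time_s': np.float64(0.833), 'qpos': array([-1.329,  0.943,  0.523, -0.   ,  1.677, -0.046]), 'joint_vel': array([ 0.014,  1.014, -1.804,  0.002,  0.769,  0.014]), 'tau': array([ 2.9000e-01, -9.4214e+01, -2.7023e+01,  7.6000e-02, -1.5240e+00,
       -2.3000e-02]), 'ee_pos': array([ 0.225, -0.761,  0.206]), 'eef_rot': array([-3.141, -0.   ,  0.288]), 'force': array([-0.694, -0.382, -0.164]), 'moment': array([0.053, 0.007, 0.039]), 'grip_force': np.float64(0.0), 'grip_width': np.float64(0.094)}
```

>>> send_rows([
  {"dx":0,"dy":40,"dz":0,"roll":0,"jaw":-1},
  {"dx":0,"dy":40,"dz":0,"roll":0,"jaw":-1},
  {"dx":0,"dy":40,"dz":0,"roll":0,"jaw":-1},
  {"dx":0,"dy":0,"dz":0,"roll":0,"jaw":-1},
])

```text
time_s: 1.17
ee_pos: [0.2377, -0.8039, 0.1843]
eef_rot: [3.112, -0.0, 0.288]
force: [-0.7, -0.9, 0.0]
grip_width: 0.0941
grip_force: 0.0
```

```bash
python3 -c "
from h import *
o=get_obs(); print({k:np.round(v,3) for k,v in o.items()})"
```

```text
{'time_s': np.float64(1.167), 'qpos': array([-1.328,  1.126,  0.24 ,  0.002,  1.746, -0.044]), 'joint_vel': array([-0.   , -0.095, -0.085, -0.002,  0.043,  0.001]), 'tau': array([ 1.3900e-01, -9.1821e+01, -3.6808e+01,  1.0300e-01, -3.6200e-01,
        1.4000e-02]), 'ee_pos': array([ 0.238, -0.804,  0.184]), 'eef_rot': array([ 3.112, -0.   ,  0.288]), 'force': array([-0.709, -0.911,  0.005]), 'moment': array([0.032, 0.011, 0.011]), 'grip_force': np.float64(0.0), 'grip_width': np.float64(0.094)}
```

The tool did tilt slightly with the tips outward, which is the right sense. I check whether the tilt grows and stays when the tool comes back inside.

>>> send_rows([
  {"dx":0,"dy":40,"dz":-20,"roll":0,"jaw":-1},
  {"dx":0,"dy":40,"dz":-20,"roll":0,"jaw":-1},
  {"dx":0,"dy":40,"dz":-20,"roll":0,"jaw":-1},
  {"dx":0,"dy":40,"dz":-20,"roll":0,"jaw":-1},
])

```text
time_s: 1.5
ee_pos: [0.2416, -0.8171, 0.2394]
eef_rot: [3.0, 0.0, 0.288]
force: [0.2, -0.7, 0.3]
grip_width: 0.094
grip_force: 0.0
```

>>> send_rows([
  {"dx":0,"dy":-40,"dz":0,"roll":0,"jaw":-1},
  {"dx":0,"dy":-40,"dz":0,"roll":0,"jaw":-1},
  {"dx":0,"dy":-40,"dz":0,"roll":0,"jaw":-1},
  {"dx":0,"dy":0,"dz":0,"roll":0,"jaw":-1},
])

```text
time_s: 1.83
ee_pos: [0.2247, -0.7606, 0.2296]
eef_rot: [3.01, -0.0, 0.288]
force: [-0.5, -0.7, -0.8]
grip_width: 0.0938
grip_force: 0.0
```

The tilt persists. Since it stays fixed in the world, I need it toward the push direction (+x), with the sideways part undone. I check the free space ahead of the robot.

Run:
```python
from h import *
for n in("top","scene"):
    c=np.load(n+"1.npy",allow_pickle=True).item(); Q=cloud(c)[c["z_map"]>0]
    print(n,"max z per cell (cols y .35..-.35)")
    for x0 in np.arange(.3,1.2,.1):
        row=[]
        for y0 in np.arange(.4,-.5,-.1):
            S=Q[(Q[:,0]>x0)&(Q[:,0]<=x0+.1)&(Q[:,1]<=y0)&(Q[:,1]>y0-.1)]
            row.append(f"{np.percentile(S[:,2],99.5):.2f}" if len(S)>4 else " -- ")
        print(round(x0,1),row)
for x,r in ((-.25,.75),):
    c=np.load("scene1.npy",allow_pickle=True).item(); Q=cloud(c)[c["z_map"]>0]; S=Q[(Q[:,0]<.1)&(Q[:,1]>.4)]; print(len(S), S.max(0) if len(S) else 0)
```

```text
top max z per cell (cols y .35..-.35)
0.3 ['0.01', '0.05', '0.01', '0.01', '0.18', '0.18', '0.13', '0.06', '0.06']
0.4 ['0.01', '0.05', '0.13', '0.14', '0.14', '0.01', '0.01', '0.05', '0.06']
0.5 ['0.01', '0.05', '0.15', '0.21', '0.19', '0.06', '0.01', '0.12', '0.12']
0.6 ['0.12', '0.16', '0.06', '0.01', '0.05', '0.11', '0.01', '0.11', '0.14']
0.7 ['0.29', '0.16', '0.05', '0.05', '0.13', '0.14', '0.01', '0.16', '0.17']
0.8 ['0.22', '0.29', '0.29', '0.29', '0.61', '0.62', '0.62', '0.62', '0.60']
0.9 ['0.01', '0.01', '0.01', '0.01', '0.09', '0.62', '0.62', '0.63', '0.40']
1.0 ['0.01', '0.01', '0.01', '0.01', '0.10', '0.10', '0.10', '0.10', '0.33']
1.1 ['0.00', '0.01', '0.01', '0.01', '0.10', '0.10', '0.10', '0.01', '0.22']
scene max z per cell (cols y .35..-.35)
0.3 ['0.00', '0.05', '0.00', '0.00', '0.00', ' -- ', '0.01', '0.05', '0.05']
0.4 ['0.00', '0.05', '0.13', '0.14', '0.14', ' -- ', ' -- ', '0.05', '0.06']
0.5 ['0.00', '0.05', '0.15', '0.21', '0.18', '0.05', ' -- ', ' -- ', '0.11']
0.6 ['0.12', '0.15', '0.06', '0.00', '0.05', '0.10', '0.00', ' -- ', ' -- ']
0.7 ['0.29', '0.15', '0.05', '0.05', '0.13', '0.13', '0.00', '0.08', ' -- ']
0.8 ['0.62', '0.62', '0.62', '0.61', '0.61', '0.60', '0.58', '0.58', '0.57']
0.9 ['0.62', '0.62', '0.58', '0.58', '0.58', '0.58', '0.58', '0.57', '0.56']
1.0 ['0.62', '0.00', '0.00', '0.00', '0.10', '0.10', '0.10', '0.10', '0.50']
1.1 ['0.28', '0.00', '0.00', '0.00', '0.00', '0.10', '0.10', ' -- ', '0.49']
0 0
```

The shelf sits at x ≥ 0.8 m, z ≈ 0.6, so I won't stretch forward. I'll tilt by stretching upward at about r = 0.55. First I undo the sideways tilt by drawing in toward the inner reach limit at the present azimuth.

>>> send_rows([
  {"dx":0,"dy":-40,"dz":-5,"roll":0,"jaw":-1},
  {"dx":0,"dy":-40,"dz":-5,"roll":0,"jaw":-1},
  {"dx":0,"dy":-40,"dz":-5,"roll":0,"jaw":-1},
  {"dx":0,"dy":-40,"dz":-5,"roll":0,"jaw":-1},
  {"dx":0,"dy":-40,"dz":-5,"roll":0,"jaw":-1},
  {"dx":0,"dy":-40,"dz":-5,"roll":0,"jaw":-1},
  {"dx":0,"dy":-40,"dz":-5,"roll":0,"jaw":-1},
  {"dx":0,"dy":-40,"dz":-5,"roll":0,"jaw":-1},
  {"dx":0,"dy":-40,"dz":-5,"roll":0,"jaw":-1},
  {"dx":0,"dy":-40,"dz":-5,"roll":0,"jaw":-1},
  {"dx":0,"dy":-20,"dz":-2,"roll":0,"jaw":-1},
])

```text
time_s: 2.75
ee_pos: [0.1108, -0.3771, 0.2284]
eef_rot: [3.0, 0.001, 0.288]
force: [0.3, -0.1, 0.4]
grip_width: 0.0943
grip_force: 0.0
```

```bash
python3 -c "
from h import *
o=get_obs(); print({k:np.round(v,3) for k,v in o.items()})"
```

```text
{'time_s': np.float64(2.75), 'qpos': array([-1.388, -0.173,  1.976,  0.015,  1.198, -0.11 ]), 'joint_vel': array([-0.065, -0.543,  0.463,  0.008,  0.056, -0.061]), 'tau': array([  0.616, -22.039, -36.099,   0.098,  -0.465,   0.069]), 'ee_pos': array([ 0.111, -0.377,  0.228]), 'eef_rot': array([3.00e+00, 1.00e-03, 2.88e-01]), 'force': array([ 0.261, -0.145,  0.376]), 'moment': array([0.034, 0.024, 0.01 ]), 'grip_force': np.float64(0.0), 'grip_width': np.float64(0.094)}
```

>>> send_rows([
  {"dx":0,"dy":-40,"dz":-5,"roll":0,"jaw":-1},
  {"dx":0,"dy":-40,"dz":-5,"roll":0,"jaw":-1},
  {"dx":0,"dy":-30,"dz":-4,"roll":0,"jaw":-1},
  {"dx":0,"dy":-30,"dz":-4,"roll":0,"jaw":-1},
  {"dx":0,"dy":0,"dz":0,"roll":0,"jaw":-1},
])

```text
time_s: 3.17
ee_pos: [0.0706, -0.2417, 0.2279]
eef_rot: [2.997, 0.002, 0.288]
force: [-0.3, -0.2, 0.4]
grip_width: 0.0941
grip_force: 0.0
```

```bash
python3 -c "
from h import *
o=get_obs(); print({k:np.round(v,3) for k,v in o.items()})"
```

```text
{'time_s': np.float64(3.167), 'qpos': array([-1.458, -0.58 ,  2.239,  0.024,  1.34 , -0.179]), 'joint_vel': array([ 0.019,  0.135, -0.075, -0.002, -0.088,  0.031]), 'tau': array([ -0.483,  -6.951, -34.145,   0.152,   0.574,  -0.387]), 'ee_pos': array([ 0.071, -0.242,  0.228]), 'eef_rot': array([2.997e+00, 2.000e-03, 2.880e-01]), 'force': array([-0.297, -0.15 ,  0.369]), 'moment': array([ 0.054,  0.013, -0.008]), 'grip_force': np.float64(0.0), 'grip_width': np.float64(0.094)}
```

The tilt vector is now about (0.04, −0.14) in the world. Stretching upward at azimuth about 24° adds (0.36, 0.16), which gives a pure forward tilt in one go. I write a small converter and go there.

```bash
cat >> h.py <<'E'
from scipy.spatial.transform import Rotation as Ro
def st():
    o=get_obs(); R=Ro.from_euler("xyz",o["eef_rot"]).as_matrix(); return o,np.array(o["ee_pos"]),R
def show():
    o,p,R=st(); print("t",round(o["time_s"],2),"p",(p*1000).round(1),"q",np.round(o["qpos"],2),"tiltvec(tool z)",R[:,2].round(3),"yaxis",R[:,1].round(3),"x az deg",np.degrees(np.arctan2(R[1,0],R[0,0])).round(1),"F",np.round(o["force"],1)); return o,p,R
def way(pts,p,R):
    for q in pts:
        d=R.T@(np.array(q)-p)*1000; n=int(np.ceil(np.abs(d).max()/40)); print("to",q,"total",d.round(0),"rows",n,"each",(d/max(n,1)).round(1)); p=np.array(q)
E
python3 -c "
from h import *
o,p,R=show(); way([(.12,-.24,.45),(.457,.203,.45),(.457,.203,.95)],p,R)"
```

```text
t 3.17 p [  70.6 -241.7  227.9] q [-1.46 -0.58  2.24  0.02  1.34 -0.18] tiltvec(tool z) [ 0.039 -0.139 -0.99 ] yaxis [ 0.281 -0.949  0.144] x az deg 16.5 F [-0.3 -0.2  0.4]
to (0.12, -0.24, 0.45) total [  47.   44. -218.] rows 6 each [  7.9   7.4 -36.3]
to (0.457, 0.203, 0.45) total [ 449. -326.  -48.] rows 12 each [ 37.4 -27.1  -4. ]
to (0.457, 0.203, 0.95) total [  -1.   72. -495.] rows 13 each [ -0.1   5.5 -38.1]
```

>>> send_rows([
  {"dx":8,"dy":7,"dz":-36,"roll":0,"jaw":-1},
  {"dx":8,"dy":7,"dz":-36,"roll":0,"jaw":-1},
  {"dx":8,"dy":7,"dz":-36,"roll":0,"jaw":-1},
  {"dx":8,"dy":7,"dz":-36,"roll":0,"jaw":-1},
  {"dx":8,"dy":7,"dz":-36,"roll":0,"jaw":-1},
  {"dx":8,"dy":7,"dz":-36,"roll":0,"jaw":-1},
])

```text
time_s: 3.67
ee_pos: [0.1212, -0.2414, 0.4488]
eef_rot: [3.0, -0.0, 0.288]
force: [-0.3, 0.1, 0.7]
grip_width: 0.0943
grip_force: 0.0
```

>>> send_rows([
  {"dx":32,"dy":-23,"dz":-3,"roll":0,"jaw":-1},
  {"dx":32,"dy":-23,"dz":-3,"roll":0,"jaw":-1},
  {"dx":32,"dy":-23,"dz":-3,"roll":0,"jaw":-1},
  {"dx":32,"dy":-23,"dz":-3,"roll":0,"jaw":-1},
  {"dx":32,"dy":-23,"dz":-3,"roll":0,"jaw":-1},
  {"dx":32,"dy":-23,"dz":-3,"roll":0,"jaw":-1},
  {"dx":32,"dy":-23,"dz":-3,"roll":0,"jaw":-1},
  {"dx":32,"dy":-23,"dz":-3,"roll":0,"jaw":-1},
  {"dx":32,"dy":-23,"dz":-3,"roll":0,"jaw":-1},
  {"dx":32,"dy":-23,"dz":-3,"roll":0,"jaw":-1},
  {"dx":32,"dy":-23,"dz":-3,"roll":0,"jaw":-1},
  {"dx":32,"dy":-23,"dz":-3,"roll":0,"jaw":-1},
])

```text
time_s: 4.67
ee_pos: [0.3709, 0.0775, 0.4462]
eef_rot: [3.009, -0.006, 0.289]
force: [0.7, -2.5, 0.4]
grip_width: 0.0938
grip_force: 0.0
```

```bash
python3 -c "
from h import *
o,p,R=show(); way([(.457,.203,.45),(.457,.203,.95)],p,R)"
```

```text
t 4.67 p [370.9  77.5 446.2] q [ 0.2  -0.16  1.48 -0.14  1.81  1.45] tiltvec(tool z) [ 0.044 -0.125 -0.991] yaxis [ 0.282 -0.95   0.132] x az deg 16.6 F [ 0.7 -2.5  0.4]
to (0.457, 0.203, 0.45) total [118. -95. -16.] rows 3 each [ 39.4 -31.5  -5.2]
to (0.457, 0.203, 0.95) total [   3.   66. -496.] rows 13 each [  0.2   5.1 -38.1]
```

>>> send_rows([
  {"dx":30,"dy":-24,"dz":-4,"roll":0,"jaw":-1},
  {"dx":30,"dy":-24,"dz":-4,"roll":0,"jaw":-1},
  {"dx":30,"dy":-24,"dz":-4,"roll":0,"jaw":-1},
  {"dx":28,"dy":-22,"dz":-4,"roll":0,"jaw":-1},
  {"dx":0,"dy":5,"dz":-38,"roll":0,"jaw":-1},
  {"dx":0,"dy":5,"dz":-38,"roll":0,"jaw":-1},
  {"dx":0,"dy":5,"dz":-38,"roll":0,"jaw":-1},
  {"dx":0,"dy":5,"dz":-38,"roll":0,"jaw":-1},
  {"dx":0,"dy":5,"dz":-38,"roll":0,"jaw":-1},
  {"dx":0,"dy":5,"dz":-38,"roll":0,"jaw":-1},
  {"dx":0,"dy":0,"dz":0,"roll":0,"jaw":-1},
])

```text
time_s: 5.58
ee_pos: [0.4556, 0.1994, 0.6478]
eef_rot: [3.009, -0.014, 0.289]
force: [-1.1, 0.7, -0.4]
grip_width: 0.0945
grip_force: 0.0
```

```bash
python3 -c "
from h import *
o,p,R=show(); way([(.457,.203,.95)],p,R)"
```

```text
t 5.58 p [455.6 199.4 647.8] q [ 0.41  0.41  0.32 -0.2   2.4   1.55] tiltvec(tool z) [ 0.051 -0.123 -0.991] yaxis [ 0.28  -0.951  0.132] x az deg 16.5 F [-1.1  0.7 -0.4]
to (0.457, 0.203, 0.95) total [   7.   37. -300.] rows 8 each [  0.8   4.6 -37.5]
```

Near the limit (q3 = 0.32). I keep going up.

>>> send_rows([
  {"dx":0,"dy":5,"dz":-38,"roll":0,"jaw":-1},
  {"dx":0,"dy":5,"dz":-38,"roll":0,"jaw":-1},
  {"dx":0,"dy":5,"dz":-38,"roll":0,"jaw":-1},
  {"dx":0,"dy":5,"dz":-38,"roll":0,"jaw":-1},
])

```text
time_s: 5.92
ee_pos: [0.4015, 0.1715, 0.7014]
eef_rot: [3.007, -0.047, 0.295]
force: [-0.5, -0.6, -0.1]
grip_width: 0.0943
grip_force: 0.0
```

```bash
python3 -c "
from h import *
o,p,R=show()"
```

```text
t 5.92 p [401.5 171.5 701.4] q [ 0.41  0.35  0.23 -0.24  2.51  1.49] tiltvec(tool z) [ 0.083 -0.115 -0.99 ] yaxis [ 0.282 -0.95   0.134] x az deg 16.9 F [-0.5 -0.6 -0.1]
```

>>> send_rows([
  {"dx":38,"dy":-5,"dz":-10,"roll":0,"jaw":-1},
  {"dx":38,"dy":-5,"dz":-10,"roll":0,"jaw":-1},
  {"dx":38,"dy":-5,"dz":-10,"roll":0,"jaw":-1},
  {"dx":38,"dy":-5,"dz":-10,"roll":0,"jaw":-1},
])

```text
time_s: 6.25
ee_pos: [0.4833, 0.2106, 0.652]
eef_rot: [3.006, -0.095, 0.301]
force: [0.1, -0.6, -0.4]
grip_width: 0.094
grip_force: 0.0
```

```bash
python3 -c "
from h import *
o,p,R=show()"
```

```text
t 6.25 p [483.3 210.6 652. ] q [ 0.42  0.46  0.24 -0.21  2.36  1.54] tiltvec(tool z) [ 0.13  -0.101 -0.986] yaxis [ 0.282 -0.95   0.134] x az deg 17.3 F [ 0.1 -0.6 -0.4]
```

>>> send_rows([
  {"dx":28,"dy":-4,"dz":-30,"roll":0,"jaw":-1},
  {"dx":28,"dy":-4,"dz":-30,"roll":0,"jaw":-1},
  {"dx":28,"dy":-4,"dz":-30,"roll":0,"jaw":-1},
  {"dx":28,"dy":-4,"dz":-30,"roll":0,"jaw":-1},
  {"dx":28,"dy":-4,"dz":-30,"roll":0,"jaw":-1},
  {"dx":28,"dy":-4,"dz":-30,"roll":0,"jaw":-1},
])

```text
time_s: 6.75
ee_pos: [0.4896, 0.2346, 0.6647]
eef_rot: [3.007, -0.204, 0.316]
force: [-1.1, -0.8, 0.6]
grip_width: 0.0939
grip_force: 0.0
```

```bash
python3 -c "
from h import *
o,p,R=show()"
```

```text
t 6.75 p [489.6 234.6 664.7] q [ 0.46  0.44  0.23 -0.21  2.27  1.58] tiltvec(tool z) [ 0.232 -0.065 -0.971] yaxis [ 0.283 -0.95   0.131] x az deg 18.1 F [-1.1 -0.8  0.6]
```

>>> send_rows([
  {"dx":30,"dy":-6,"dz":-26,"roll":0,"jaw":-1},
  {"dx":30,"dy":-6,"dz":-26,"roll":0,"jaw":-1},
  {"dx":30,"dy":-6,"dz":-26,"roll":0,"jaw":-1},
  {"dx":30,"dy":-6,"dz":-26,"roll":0,"jaw":-1},
  {"dx":30,"dy":-6,"dz":-26,"roll":0,"jaw":-1},
  {"dx":30,"dy":-6,"dz":-26,"roll":0,"jaw":-1},
  {"dx":30,"dy":-6,"dz":-26,"roll":0,"jaw":-1},
  {"dx":30,"dy":-6,"dz":-26,"roll":0,"jaw":-1},
  {"dx":30,"dy":-6,"dz":-26,"roll":0,"jaw":-1},
])

```text
time_s: 7.5
ee_pos: [0.4983, 0.2782, 0.6868]
eef_rot: [3.013, -0.375, 0.34]
force: [-0.0, -0.1, 0.2]
grip_width: 0.0938
grip_force: 0.0
```

```bash
python3 -c "
from h import *
o,p,R=show()"
```

```text
t 7.5 p [498.3 278.2 686.8] q [ 0.54  0.42  0.24 -0.23  2.13  1.63] tiltvec(tool z) [ 0.385  0.001 -0.923] yaxis [ 0.287 -0.951  0.119] x az deg 19.5 F [-0.  -0.1  0.2]
```

The tool z axis is now (0.385, 0.001, −0.923): 22.6° of tilt pointing forward, tips leading, which puts the gripper body behind the wall plane. I refine the bay pose from cloud points and plan the descent behind the crate.

```bash
cat >> h.py <<'E'
def rolled(R,deg): return R@Ro.from_euler("z",deg,degrees=True).as_matrix()
def heading(R): return np.degrees(np.arctan2(R[1,1],R[0,1]))+90   # azimuth of normal to finger line (y axis toward -Y)
E
python3 - <<'E'
from h import *
o,p,R=show()
for r in(-30,-24,-18,-12,12,18,24): Q=rolled(R,r); print(r,"heading",heading(Q).round(1),"yz",Q[2,1].round(3))
c=np.load("top1.npy",allow_pickle=True).item(); P=cloud(c)
def sel(u0,u1,v0,v1,z0,z1):
    Q=P[v0:v1,u0:u1].reshape(-1,3); return Q[(Q[:,2]>z0)&(Q[:,2]<z1)]
h=sel(240,262,172,195,.056,.07); print("hinge",len(h),h.mean(0).round(4),(h.max(0)-h.min(0)).round(3))
k=sel(332,356,208,236,.042,.056); print("keeper",len(k),k.mean(0).round(4),k.min(0).round(3),k.max(0).round(3))
Q=sel(240,362,138,240,.012,.06)
for yd in(5,6,7):
    y=np.radians(yd); a=np.array([np.cos(y),np.sin(y)]); b=np.array([-a[1],a[0]]); X=Q[:,:2]@a; Y=Q[:,:2]@b
    H=lambda v,bins,t:[(round(float(e)*1000),int(n)) for e,n in zip(np.histogram(v,bins)[1],np.histogram(v,bins)[0]) if n>t]
    print(yd,"x",H(X[(Y>-.08)&(Y<.09)],np.arange(.70,.78,.0015),12)); print("  y",H(Y[(X>.685)&(X<.735)],np.arange(-.14,.16,.002),7))
E
```

```text
t 7.5 p [498.3 278.2 686.8] q [ 0.54  0.42  0.24 -0.23  2.13  1.63] tiltvec(tool z) [ 0.385  0.001 -0.923] yaxis [ 0.287 -0.951  0.119] x az deg 19.5 F [-0.  -0.1  0.2]
-30 heading 45.8 yz 0.286
-24 heading 39.8 yz 0.258
-18 heading 33.9 yz 0.226
-12 heading 28.1 yz 0.192
12 heading 5.6 yz 0.04
18 heading 0.1 yz -0.0
24 heading -5.4 yz -0.04
hinge 55 [0.607  0.1826 0.0593] [0.018 0.02  0.009]
keeper 102 [ 0.6341 -0.0492  0.049 ] [ 0.618 -0.061  0.043] [ 0.653 -0.03   0.055]
5 x [(727, 17), (730, 20), (731, 13), (733, 15), (734, 15), (736, 29), (737, 101), (739, 114), (740, 68), (742, 68), (743, 33)]
  y [(-80, 11), (-78, 36), (-76, 14), (98, 51), (100, 30), (102, 11)]
6 x [(727, 18), (728, 16), (730, 18), (731, 17), (733, 13), (734, 17), (736, 13), (737, 81), (739, 168), (740, 102), (742, 50)]
  y [(-92, 21), (-90, 27), (-88, 11), (86, 62), (88, 21), (90, 9), (156, 9), (158, 37)]
7 x [(728, 32), (730, 15), (731, 17), (733, 14), (734, 13), (736, 19), (737, 72), (739, 156), (740, 112), (742, 30)]
  y [(-104, 34), (-102, 18), (-100, 10), (72, 12), (74, 55), (76, 21), (144, 17), (146, 33), (148, 15), (150, 11), (152, 13), (154, 9)]
```

Bay fit: origin at about (0.679, 0.072), yaw about 6.2°. The crate is at about (−150, −16) mm in the bay frame and turned −11.6°. Next I roll the tool square to the crate and descend behind it.

```bash
python3 -c "
from h import *
o,p,R=st(); way([(.44,.06,.45),(.44,.06,.06),(.44,.06,.02)],p,rolled(R,24))"
```

```text
to (0.44, 0.06, 0.45) total [-122.  232.  196.] rows 6 each [-20.3  38.7  32.6]
to (0.44, 0.06, 0.06) total [-149.   16.  360.] rows 9 each [-16.6   1.8  40. ]
to (0.44, 0.06, 0.02) total [-15.   2.  37.] rows 1 each [-15.3   1.6  36.9]
```

>>> send_rows([
  {"dx":0,"dy":0,"dz":0,"roll":6,"jaw":-1},
  {"dx":0,"dy":0,"dz":0,"roll":6,"jaw":-1},
  {"dx":0,"dy":0,"dz":0,"roll":6,"jaw":-1},
  {"dx":0,"dy":0,"dz":0,"roll":6,"jaw":-1},
])

```text
time_s: 7.83
ee_pos: [0.4982, 0.278, 0.6868]
eef_rot: [-3.096, -0.392, -0.117]
force: [0.1, 0.3, -0.5]
grip_width: 0.094
grip_force: 0.0
```

>>> send_rows([
  {"dx":-15,"dy":29,"dz":24,"roll":0,"jaw":-1},
  {"dx":-15,"dy":29,"dz":24,"roll":0,"jaw":-1},
  {"dx":-15,"dy":29,"dz":24,"roll":0,"jaw":-1},
  {"dx":-15,"dy":29,"dz":24,"roll":0,"jaw":-1},
  {"dx":-15,"dy":29,"dz":24,"roll":0,"jaw":-1},
  {"dx":-15,"dy":29,"dz":24,"roll":0,"jaw":-1},
  {"dx":-15,"dy":29,"dz":24,"roll":0,"jaw":-1},
  {"dx":-15,"dy":29,"dz":24,"roll":0,"jaw":-1},
  {"dx":0,"dy":0,"dz":0,"roll":0,"jaw":-1},
])

```text
time_s: 8.58
ee_pos: [0.4543, 0.1012, 0.5019]
eef_rot: [-3.105, -0.385, -0.11]
force: [1.0, 0.6, -0.4]
grip_width: 0.0942
grip_force: 0.0
```

```bash
python3 -c "
from h import *
o,p,R=show(); print(heading(R)); way([(.44,.06,.08),(.44,.06,.02)],p,R)"
```

```text
t 8.58 p [454.3 101.2 501.9] q [ 0.18 -0.17  1.39 -0.07  1.54  1.85] tiltvec(tool z) [ 0.377 -0.005 -0.926] yaxis [-0.096 -0.995 -0.034] x az deg -6.3 F [ 1.   0.6 -0.4]
-5.539636372881375
to (0.44, 0.06, 0.08) total [-168.   57.  386.] rows 10 each [-16.8   5.7  38.6]
to (0.44, 0.06, 0.02) total [-23.   2.  56.] rows 2 each [-11.3   1.   27.8]
```

>>> send_rows([
  {"dx":-14,"dy":5,"dz":32,"roll":0,"jaw":-1},
  {"dx":-14,"dy":5,"dz":32,"roll":0,"jaw":-1},
  {"dx":-14,"dy":5,"dz":32,"roll":0,"jaw":-1},
  {"dx":-14,"dy":5,"dz":32,"roll":0,"jaw":-1},
  {"dx":-14,"dy":5,"dz":32,"roll":0,"jaw":-1},
  {"dx":-14,"dy":5,"dz":32,"roll":0,"jaw":-1},
  {"dx":-14,"dy":5,"dz":32,"roll":0,"jaw":-1},
  {"dx":-14,"dy":5,"dz":32,"roll":0,"jaw":-1},
  {"dx":-14,"dy":5,"dz":32,"roll":0,"jaw":-1},
  {"dx":-14,"dy":5,"dz":32,"roll":0,"jaw":-1},
  {"dx":0,"dy":0,"dz":0,"roll":0,"jaw":-1},
])

```text
time_s: 9.5
ee_pos: [0.4444, 0.0677, 0.1528]
eef_rot: [-3.104, -0.386, -0.108]
force: [0.1, 0.4, -0.5]
grip_width: 0.0938
grip_force: 0.0
```

```bash
python3 -c "
from h import *
o,p,R=show(); print(heading(R)); way([(.44,.06,.02)],p,R)"
```

```text
t 9.5 p [444.4  67.7 152.8] q [ 0.09 -0.08  2.12 -0.06  0.71  1.8 ] tiltvec(tool z) [ 0.378 -0.003 -0.926] yaxis [-0.094 -0.995 -0.035] x az deg -6.2 F [ 0.1  0.4 -0.5]
-5.384298031865043
to (0.44, 0.06, 0.02) total [-53.  13. 121.] rows 4 each [-13.3   3.2  30.3]
```

>>> send_rows([
  {"dx":-12,"dy":3,"dz":28,"roll":0,"jaw":-1},
  {"dx":-12,"dy":3,"dz":28,"roll":0,"jaw":-1},
  {"dx":-12,"dy":3,"dz":28,"roll":0,"jaw":-1},
  {"dx":-9,"dy":2,"dz":20,"roll":0,"jaw":-1},
  {"dx":-7,"dy":1,"dz":16,"roll":0,"jaw":-1},
  {"dx":0,"dy":0,"dz":0,"roll":0,"jaw":-1},
])

```text
time_s: 10.0
ee_pos: [0.4441, 0.0612, 0.0256]
eef_rot: [-3.103, -0.391, -0.108]
force: [0.6, 0.2, 0.8]
grip_width: 0.094
grip_force: 0.0
```

Run:
```python
from h import *
o,p,R=show(); print(heading(R))
a=cam("top"); b=cam("scene"); save(a,"t2.png"); save(b,"s2.png")
m=np.hstack([cv2.resize(a["frame"][140:360,190:410],(400,400)),cv2.resize(b["frame"][170:370,180:380],(400,400))]); cv2.imwrite("pics/m2.png",m[:,:,::-1])
for f in(.5,): pass
h=np.radians(-5.4); d=np.array([np.cos(h),np.sin(h),0]); print("tool-shift per 10mm fwd",(R.T@d*10).round(2))
```

```text
t 10.0 p [444.1  61.2  25.6] q [ 0.07  0.19  2.23 -0.09  0.33  1.83] tiltvec(tool z) [ 0.383 -0.003 -0.924] yaxis [-0.093 -0.995 -0.036] x az deg -6.2 F [0.6 0.2 0.8]
-5.364237232604893
tool-shift per 10mm fwd [9.24 0.01 3.81]
```

View pics/m2.png

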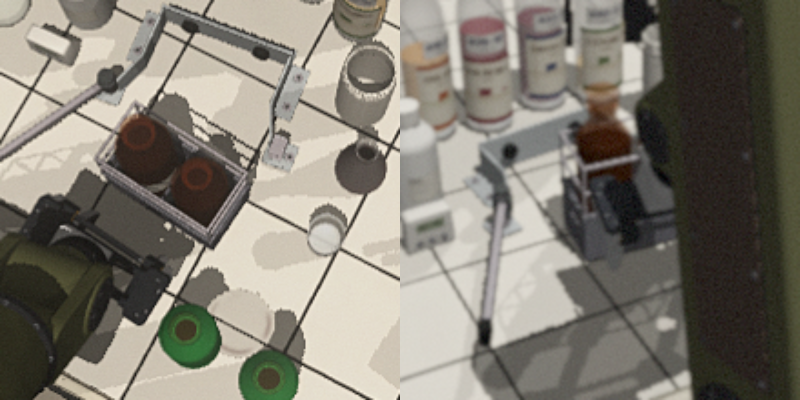

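The picture shows the gripper leaning back behind the crate, its body clear of the wire guard, and the crate fully visible to the top camera. I lower the tool a little and close up to contact.

>>> send_rows([
  {"dx":8,"dy":0,"dz":6,"roll":0,"jaw":-1},
  {"dx":8,"dy":0,"dz":6,"roll":0,"jaw":-1},
  {"dx":8,"dy":0,"dz":6,"roll":0,"jaw":-1},
  {"dx":4,"dy":0,"dz":2,"roll":0,"jaw":-1},
  {"dx":4,"dy":0,"dz":2,"roll":0,"jaw":-1},
  {"dx":0,"dy":0,"dz":0,"roll":0,"jaw":-1},
])

```text
time_s: 10.6
ee_pos: [0.4823, 0.0574, 0.0184]
eef_rot: [-3.102, -0.393, -0.109]
force: [-0.3, -0.1, -0.5]
grip_width: 0.094
grip_force: 0.0
```

```bash
cat >> h.py <<'E'
BO=np.array([.679,.072]); BY=np.radians(6.2)
def crate(guess=None,m=.012):
    c=cam("top"); Q=cloud(c)[c["z_map"]>0]; Q=Q[(Q[:,2]>.128)&(Q[:,2]<.145)]
    x,y,a=guess
    for k in range(3):
        e=np.array([np.cos(a),np.sin(a)]); n=np.array([-e[1],e[0]]); d=Q[:,:2]-[x,y]; L=np.c_[d@e,d@n]
        S=Q[(np.abs(L[:,0])<.043+m)&(np.abs(L[:,1])<.081+m)]
        r=cv2.minAreaRect((S[:,:2]*1000).astype(np.float32)); w,h=r[1]; a=np.radians(r[2] if h>w else r[2]+90); a=(a+np.pi/4)%(np.pi/2)-np.pi/4
        x,y=np.array(r[0])/1000; m=.008
    d=np.array([x,y])-BO; u=np.array([np.cos(BY),np.sin(BY)]); v=np.array([-u[1],u[0]])
    print("crate",round(x,4),round(y,4),"az",np.degrees(a).round(1),"size",np.round(r[1],0),"in bay mm",(d@u*1000).round(1),(d@v*1000).round(1),"rel deg",np.degrees(a-BY).round(1)); return c,(x,y,a)
E
python3 - <<'E'
from h import *
o,p,R=show(); print(heading(R)); crate((.532,.0395,np.radians(-5.4)))
h=np.radians(-5.4); d=np.array([np.cos(h),np.sin(h),0]); print("tool-shift per 10mm fwd",(R.T@d*10).round(2))
E
```

```text
t 10.6 p [482.3  57.4  18.4] q [ 0.06  0.27  2.14 -0.07  0.33  1.79] tiltvec(tool z) [ 0.385 -0.003 -0.923] yaxis [-0.094 -0.995 -0.036] x az deg -6.3 F [-0.3 -0.1 -0.5]
-5.393447095963651
crate 0.5321 0.0395 az -5.6 size [163.  87.] in bay mm -149.5 -16.5 rel deg -11.8
tool-shift per 10mm fwd [9.24 0.   3.83]
```

>>> send_rows([
  {"dx":4.6,"dy":0,"dz":1.9,"roll":-4,"jaw":-1},
  {"dx":4.6,"dy":0,"dz":1.9,"roll":-4,"jaw":-1},
  {"dx":4.6,"dy":0,"dz":1.9,"roll":-4,"jaw":-1},
  {"dx":4.6,"dy":0,"dz":1.9,"roll":-4,"jaw":-1},
  {"dx":0,"dy":0,"dz":0,"roll":0,"jaw":-1},
])

```text
time_s: 11.07
ee_pos: [0.5012, 0.0576, 0.018]
eef_rot: [3.064, -0.386, 0.196]
force: [-1.4, -0.0, -0.3]
grip_width: 0.0942
grip_force: 0.3
```

Run:
```python
from h import *
o,p,R=show(); hd=heading(R); print(hd); crate((.545,.04,np.radians(4)),.02)
h=np.radians(hd); d=np.array([np.cos(h),np.sin(h),0]); print("tool-shift per 10mm fwd",(R.T@d*10).round(2))
```

```text
t 11.07 p [501.2  57.6  18. ] q [ 0.05  0.31  2.09 -0.07  0.35  1.5 ] tiltvec(tool z) [ 0.384 -0.003 -0.923] yaxis [ 0.166 -0.984  0.072] x az deg 11.3 F [-1.4 -0.  -0.3]
9.575909529615501
crate 0.5406 0.044 az 3.1 size [101. 163.] in bay mm -140.6 -12.9 rel deg -3.1
tool-shift per 10mm fwd [9.26 0.   3.78]
```

>>> send_rows([
  {"dx":4.6,"dy":0,"dz":1.9,"roll":-4,"jaw":-1},
  {"dx":4.6,"dy":0,"dz":1.9,"roll":-4,"jaw":-1},
  {"dx":5.6,"dy":0,"dz":2.2,"roll":0,"jaw":-1},
  {"dx":5.6,"dy":0,"dz":2.2,"roll":0,"jaw":-1},
  {"dx":5.6,"dy":0,"dz":2.2,"roll":0,"jaw":-1},
  {"dx":0,"dy":0,"dz":0,"roll":0,"jaw":-1},
])

```text
time_s: 11.62
ee_pos: [0.5286, 0.0649, 0.0183]
eef_rot: [3.011, -0.374, 0.339]
force: [-0.5, -0.7, -0.2]
grip_width: 0.0938
grip_force: 0.7
```

```bash
cat >> h.py <<'E'
def report(g=None,m=.012):
    o,p,R=show(); hd=heading(R); h=np.radians(hd); u=np.array([np.cos(h),np.sin(h)])
    if g is None: q=p[:2]+u*(.043+.010)-np.array([-u[1],u[0]])*.018; g=(q[0],q[1],h)
    r=crate(g,m); print("heading",hd.round(1)); d=np.array([*u,0]); print("per 10mm fwd",(R.T@d*10).round(2),"per 10mm left",(R.T@np.array([-u[1],u[0],0])*10).round(2),"per 10 up",(R.T@np.array([0,0,1])*10).round(2))
    e=np.array([np.cos(r[1][2]),np.sin(r[1][2])]); dd=p[:2]-np.array(r[1][:2]); print("TCP in crate mm",(dd@e*1000).round(1),(dd@np.array([-e[1],e[0]])*1000).round(1)); return r
E
python3 -c "
from h import *
report()"
```

```text
t 11.62 p [528.6  64.9  18.3] q [ 0.07  0.35  2.02 -0.08  0.37  1.39] tiltvec(tool z) [ 0.384 -0.002 -0.923] yaxis [ 0.285 -0.951  0.121] x az deg 19.4 F [-0.5 -0.7 -0.2]
crate 0.586 0.0575 az 10.7 size [ 88. 162.] in bay mm -94.0 -4.4 rel deg 4.5
heading 16.7
per 10mm fwd [9.3  0.   3.68] per 10mm left [ 0.45 -9.93 -1.13] per 10 up [ 3.65  1.21 -9.23]
TCP in crate mm -55.0 17.9
```

>>> send_rows([
  {"dx":3,"dy":0,"dz":1.2,"roll":3,"jaw":-1},
  {"dx":3,"dy":0,"dz":1.2,"roll":3,"jaw":-1},
  {"dx":5.6,"dy":0,"dz":2.2,"roll":0,"jaw":-1},
  {"dx":5.6,"dy":0,"dz":2.2,"roll":0,"jaw":-1},
  {"dx":5.6,"dy":0,"dz":2.2,"roll":0,"jaw":-1},
  {"dx":5.6,"dy":0,"dz":2.2,"roll":0,"jaw":-1},
  {"dx":5.6,"dy":0,"dz":2.2,"roll":0,"jaw":-1},
  {"dx":0,"dy":0,"dz":0,"roll":0,"jaw":-1},
])

```text
time_s: 12.33
ee_pos: [0.5641, 0.0725, 0.0185]
eef_rot: [3.052, -0.385, 0.229]
force: [-1.8, -0.6, -1.0]
grip_width: 0.0938
grip_force: 0.7
```

```bash
python3 -c "
from h import *
report()"
```

```text
t 12.33 p [564.1  72.5  18.5] q [ 0.08  0.42  1.92 -0.08  0.41  1.51] tiltvec(tool z) [ 0.384 -0.002 -0.923] yaxis [ 0.193 -0.978  0.083] x az deg 13.1 F [-1.8 -0.6 -1. ]
crate 0.6166 0.0635 az 11.4 size [ 88. 163.] in bay mm -63.0 -1.8 rel deg 5.2
heading 11.2
per 10mm fwd [9.26 0.   3.77] per 10mm left [ 0.31 -9.97 -0.77] per 10 up [ 3.75  0.83 -9.23]
TCP in crate mm -49.7 19.2
```

>>> send_rows([
  {"dx":4.6,"dy":0,"dz":1.9,"roll":1.2,"jaw":-1},
  {"dx":4.6,"dy":0,"dz":1.9,"roll":1.3,"jaw":-1},
  {"dx":4.6,"dy":0,"dz":1.9,"roll":1.3,"jaw":-1},
  {"dx":4.6,"dy":0,"dz":1.9,"roll":1.3,"jaw":-1},
  {"dx":4.6,"dy":0,"dz":1.9,"roll":0,"jaw":-1},
  {"dx":4.6,"dy":0,"dz":1.9,"roll":0,"jaw":-1},
  {"dx":0,"dy":0,"dz":0,"roll":0,"jaw":-1},
])

```text
time_s: 12.97
ee_pos: [0.5936, 0.0769, 0.0186]
eef_rot: [3.088, -0.391, 0.133]
force: [-2.8, -1.0, 0.1]
grip_width: 0.0936
grip_force: 1.2
```

```bash
python3 -c "
from h import *
report()"
```

```text
t 12.97 p [593.6  76.9  18.6] q [ 0.08  0.47  1.84 -0.08  0.44  1.6 ] tiltvec(tool z) [ 0.384 -0.002 -0.923] yaxis [ 0.113 -0.992  0.05 ] x az deg 7.6 F [-2.8 -1.   0.1]
crate 0.6444 0.0639 az 7.0 size [ 88. 163.] in bay mm -35.2 -4.4 rel deg 0.8
heading 6.5
per 10mm fwd [9.24 0.   3.82] per 10mm left [ 0.19 -9.99 -0.46] per 10 up [ 3.81  0.5  -9.23]
TCP in crate mm -48.8 19.1
```

>>> send_rows([
  {"dx":4.6,"dy":0,"dz":1.9,"roll":0,"jaw":-1},
  {"dx":4.6,"dy":0,"dz":1.9,"roll":0,"jaw":-1},
  {"dx":4.6,"dy":0,"dz":1.9,"roll":0,"jaw":-1},
  {"dx":4.6,"dy":0,"dz":1.9,"roll":0,"jaw":-1},
  {"dx":4.6,"dy":0,"dz":1.9,"roll":0,"jaw":-1},
  {"dx":3.7,"dy":0,"dz":1.5,"roll":0,"jaw":-1},
  {"dx":0,"dy":0,"dz":0,"roll":0,"jaw":-1},
])

```text
time_s: 13.6
ee_pos: [0.6222, 0.0801, 0.0186]
eef_rot: [3.088, -0.391, 0.134]
force: [-3.6, 0.9, 0.1]
grip_width: 0.0941
grip_force: 1.4
```

```bash
python3 -c "
from h import *
report()"
```

```text
t 13.6 p [622.2  80.1  18.6] q [ 0.08  0.52  1.76 -0.08  0.47  1.59] tiltvec(tool z) [ 0.384 -0.003 -0.923] yaxis [ 0.113 -0.992  0.05 ] x az deg 7.7 F [-3.6  0.9  0.1]
crate 0.6723 0.0672 az 6.7 size [ 86. 162.] in bay mm -7.2 -4.0 rel deg 0.5
heading 6.5
per 10mm fwd [9.24 0.   3.82] per 10mm left [ 0.19 -9.99 -0.46] per 10 up [ 3.81  0.5  -9.23]
TCP in crate mm -48.2 18.6
```

Creep on in small steps until the bumpers show in the force.

>>> send_rows([
  {"dx":1.8,"dy":0,"dz":0.8,"roll":0,"jaw":-1},
  {"dx":1.8,"dy":0,"dz":0.8,"roll":0,"jaw":-1},
  {"dx":0,"dy":0,"dz":0,"roll":0,"jaw":-1},
])

```text
time_s: 13.9
ee_pos: [0.6258, 0.0805, 0.0184]
eef_rot: [3.088, -0.391, 0.134]
force: [-5.6, -0.9, 1.6]
grip_width: 0.0945
grip_force: 2.8
```

>>> send_rows([
  {"dx":1.8,"dy":0,"dz":0.8,"roll":0,"jaw":-1},
  {"dx":1.0,"dy":0,"dz":0.4,"roll":0,"jaw":-1},
  {"dx":0,"dy":0,"dz":0,"roll":0,"jaw":-1},
])

```text
time_s: 14.15
ee_pos: [0.6287, 0.0809, 0.0184]
eef_rot: [3.088, -0.39, 0.134]
force: [-6.2, -0.9, 2.4]
grip_width: 0.0941
grip_force: 3.3
```

>>> send_rows([
  {"dx":1.4,"dy":0,"dz":0.6,"roll":0,"jaw":-1},
  {"dx":0.9,"dy":0,"dz":0.4,"roll":0,"jaw":-1},
  {"dx":0,"dy":0,"dz":0,"roll":0,"jaw":-1},
])

```text
time_s: 14.4
ee_pos: [0.6312, 0.0811, 0.0184]
eef_rot: [3.088, -0.391, 0.134]
force: [-6.5, -0.3, 2.5]
grip_width: 0.0937
grip_force: 3.5
```

```bash
python3 -c "
from h import *
report()"
```

```text
t 14.4 p [631.2  81.1  18.4] q [ 0.09  0.53  1.73 -0.08  0.48  1.59] tiltvec(tool z) [ 0.384 -0.003 -0.923] yaxis [ 0.113 -0.992  0.05 ] x az deg 7.7 F [-6.5 -0.3  2.5]
crate 0.6804 0.0679 az 6.7 size [ 87. 163.] in bay mm 0.9 -4.3 rel deg 0.5
heading 6.5
per 10mm fwd [9.25 0.   3.81] per 10mm left [ 0.19 -9.99 -0.46] per 10 up [ 3.81  0.5  -9.23]
TCP in crate mm -47.3 18.9
```

>>> send_rows([
  {"dx":1.4,"dy":0,"dz":0.6,"roll":0,"jaw":-1},
  {"dx":0.9,"dy":0,"dz":0.4,"roll":0,"jaw":-1},
])

```text
time_s: 14.62
ee_pos: [0.6332, 0.0814, 0.0182]
eef_rot: [3.088, -0.389, 0.134]
force: [-17.7, -1.7, 12.4]
grip_width: 0.0941
grip_force: 9.3
```

>>> send_rows([
  {"dx":1.4,"dy":0,"dz":0.6,"roll":0,"jaw":-1},
  {"dx":0.9,"dy":0,"dz":0.4,"roll":0,"jaw":-1},
])

```text
time_s: 14.78
ee_pos: [0.6338, 0.0815, 0.018]
eef_rot: [3.088, -0.385, 0.134]
force: [-45.2, -4.3, 32.4]
grip_width: 0.0942
grip_force: 22.6
```

The bumpers are reached: the force jumped to 45 N with no further travel. I back off and look.

>>> send_rows([
  {"dx":-1.4,"dy":0,"dz":-0.6,"roll":0,"jaw":-1},
  {"dx":-1.8,"dy":0,"dz":-0.8,"roll":0,"jaw":-1},
  {"dx":-4,"dy":0,"dz":-1.6,"roll":0,"jaw":-1},
  {"dx":-14,"dy":0,"dz":-5.7,"roll":0,"jaw":-1},
  {"dx":-14,"dy":0,"dz":-5.7,"roll":0,"jaw":-1},
  {"dx":-14,"dy":0,"dz":-5.7,"roll":0,"jaw":-1},
  {"dx":0,"dy":0,"dz":0,"roll":0,"jaw":-1},
])

```text
time_s: 15.37
ee_pos: [0.5822, 0.0756, 0.0181]
eef_rot: [3.088, -0.391, 0.135]
force: [0.1, 0.0, 0.1]
grip_width: 0.094
grip_force: 0.0
```

Run:
```python
from h import *
c,_=report((.682,.068,np.radians(6.5)))
cv2.imwrite("pics/m3.png",cv2.resize(c["frame"][130:290,150:390],(750,500),interpolation=cv2.INTER_CUBIC)[:,:,::-1])
P=cloud(c); Q=P[180:250,155:245].reshape(-1,3); Q=Q[(Q[:,2]>.025)&(Q[:,2]<.055)]; v=cv2.fitLine(Q[:,:2].astype(np.float32),cv2.DIST_HUBER,0,.001,.001).ravel(); print("bar az",np.degrees(np.arctan2(v[1],v[0])),v[2:],len(Q), Q[:,:2].min(0),Q[:,:2].max(0))
```

```text
t 15.37 p [582.2  75.6  18.1] q [ 0.08  0.45  1.87 -0.08  0.43  1.6 ] tiltvec(tool z) [ 0.384 -0.002 -0.923] yaxis [ 0.114 -0.992  0.05 ] x az deg 7.7 F [0.1 0.  0.1]
crate 0.6826 0.068 az 6.4 size [ 87. 163.] in bay mm 3.1 -4.4 rel deg 0.2
heading 6.5
per 10mm fwd [9.24 0.   3.82] per 10mm left [ 0.19 -9.99 -0.46] per 10 up [ 3.81  0.5  -9.23]
TCP in crate mm -98.9 18.8
bar az -25.93984 [0.48363626 0.24154072] 561 [0.3820939  0.18372452] [0.60335532 0.29527881]
```

View pics/m3.png

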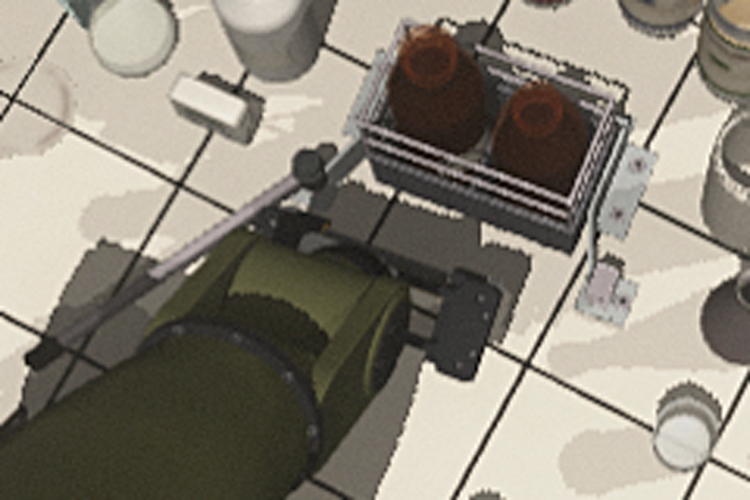

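The crate is home: (0.6826, 0.068), az 6.4°, square in the bay, bottles upright, bar still open at az 154° (q ≈ 0.07). Now I plan the bar sweep: the pusher goes behind the bar and round the hinge on an arc.

Run:
```python
from h import *
c=np.load("top1.npy",allow_pickle=True).item(); P=cloud(c)
for n,(u0,u1,v0,v1,z0,z1) in dict(timer=(200,236,145,178,.03,.07),rinse=(210,255,100,160,.03,.17),pip=(60,135,130,250,.015,.08)).items():
    Q=P[v0:v1,u0:u1].reshape(-1,3); Q=Q[(Q[:,2]>z0)&(Q[:,2]<z1)]; print(n,Q.min(0).round(3),Q.max(0).round(3))
h=np.array([.607,.182])
for s in(.17,.2): print(s,h+s*np.array([np.cos(np.radians(154)),np.sin(np.radians(154))]),h+s*np.array([np.cos(np.radians(154)),np.sin(np.radians(154))])+.035*np.array([np.cos(np.radians(64)),np.sin(np.radians(64))]))
o,p,R=st(); way([(.57,.075,.28),(.445,.31,.28),(.445,.31,.06),(.445,.31,.025)],p,R)
```

```text
timer [0.605 0.244 0.03 ] [0.668 0.305 0.07 ]
rinse [0.618 0.23  0.03 ] [0.771 0.371 0.162]
pip [0.284 0.474 0.015] [0.586 0.627 0.08 ]
0.17 [0.45420501 0.25652309] [0.469548   0.28798089]
0.2 [0.42724119 0.26967423] [0.44258418 0.30113202]
to (0.57, 0.075, 0.28) total [  87.   12. -246.] rows 7 each [ 12.5   1.7 -35.2]
to (0.445, 0.31, 0.28) total [ -85. -247.  -49.] rows 7 each [-12.2 -35.3  -7. ]
to (0.445, 0.31, 0.06) total [-84. -11. 203.] rows 6 each [-14.   -1.8  33.8]
to (0.445, 0.31, 0.025) total [-13.  -2.  32.] rows 1 each [-13.4  -1.8  32.3]
```

>>> send_rows([
  {"dx":12,"dy":2,"dz":-35,"roll":0,"jaw":-1},
  {"dx":12,"dy":2,"dz":-35,"roll":0,"jaw":-1},
  {"dx":12,"dy":2,"dz":-35,"roll":0,"jaw":-1},
  {"dx":12,"dy":2,"dz":-35,"roll":0,"jaw":1},
  {"dx":12,"dy":2,"dz":-35,"roll":0,"jaw":1},
  {"dx":12,"dy":2,"dz":-35,"roll":0,"jaw":1},
  {"dx":12,"dy":2,"dz":-35,"roll":0,"jaw":1},
  {"dx":0,"dy":0,"dz":0,"roll":0,"jaw":1},
])

```text
time_s: 16.08
ee_pos: [0.5707, 0.0731, 0.2861]
eef_rot: [3.087, -0.404, 0.135]
force: [0.1, 0.2, 1.5]
grip_width: 0.0642
grip_force: 0.0
```

>>> send_rows([
  {"dx":-12,"dy":-35,"dz":-7,"roll":0,"jaw":1},
  {"dx":-12,"dy":-35,"dz":-7,"roll":0,"jaw":1},
  {"dx":-12,"dy":-35,"dz":-7,"roll":0,"jaw":1},
  {"dx":-12,"dy":-35,"dz":-7,"roll":0,"jaw":1},
  {"dx":-12,"dy":-35,"dz":-7,"roll":0,"jaw":1},
  {"dx":-12,"dy":-35,"dz":-7,"roll":0,"jaw":1},
  {"dx":-12,"dy":-35,"dz":-7,"roll":0,"jaw":1},
  {"dx":0,"dy":0,"dz":0,"roll":0,"jaw":1},
])

```text
time_s: 16.75
ee_pos: [0.4426, 0.3107, 0.2784]
eef_rot: [3.089, -0.393, 0.139]
force: [1.0, -0.5, -0.3]
grip_width: 0.0105
grip_force: 0.0
```

```bash
python3 -c "
from h import *
o,p,R=show(); print(o['grip_width']); way([(.445,.31,.08),(.445,.31,.025)],p,R)"
```

```text
t 16.75 p [442.6 310.7 278.4] q [ 0.66  0.06  1.69 -0.27  1.1   2.19] tiltvec(tool z) [ 0.386  0.001 -0.923] yaxis [ 0.118 -0.992  0.048] x az deg 8.0 F [ 1.  -0.5 -0.3]
0.010454921069690629
to (0.445, 0.31, 0.08) total [-74.  -9. 184.] rows 5 each [-14.7  -1.7  36.8]
to (0.445, 0.31, 0.025) total [-21.  -3.  51.] rows 2 each [-10.5  -1.3  25.4]
```

>>> send_rows([
  {"dx":-13,"dy":-2,"dz":33,"roll":0,"jaw":1},
  {"dx":-13,"dy":-2,"dz":33,"roll":0,"jaw":1},
  {"dx":-13,"dy":-2,"dz":33,"roll":0,"jaw":1},
  {"dx":-13,"dy":-2,"dz":33,"roll":0,"jaw":1},
  {"dx":-13,"dy":-2,"dz":33,"roll":0,"jaw":1},
  {"dx":-13,"dy":-2,"dz":33,"roll":0,"jaw":1},
  {"dx":-7,"dy":-1,"dz":17,"roll":0,"jaw":1},
  {"dx":0,"dy":0,"dz":0,"roll":0,"jaw":1},
])

```text
time_s: 17.42
ee_pos: [0.447, 0.3065, 0.0425]
eef_rot: [3.085, -0.386, 0.136]
force: [0.3, 0.7, -0.5]
grip_width: 0.0003
grip_force: 0.0
```

```bash
cat > arc.py <<'E'
from h import *
import sys
H=np.array([.607,.182]); s=float(sys.argv[1]); off=float(sys.argv[2]); z=float(sys.argv[3])
o,p,R=show(); print("grip",o["grip_width"])
q=p
for th in map(float,sys.argv[4:]):
    t=np.radians(th); g=H+s*np.array([np.cos(t),np.sin(t)])+off*np.array([np.sin(t),-np.cos(t)]); g=np.array([*g,z])
    d=R.T@(g-q)*1000; n=int(np.ceil(np.linalg.norm(d)/18)); print(th,"world",g.round(3),"tool",d.round(1),"n",n,"each",(d/n).round(1)); q=g
E
python3 arc.py .19 .018 .025 154 170 185 200 215 230 245 260 270 276
```

```text
t 17.42 p [447.  306.5  42.5] q [ 0.65  0.36  1.93 -0.44  0.58  2.43] tiltvec(tool z) [ 0.38  -0.005 -0.925] yaxis [ 0.114 -0.992  0.053] x az deg 7.8 F [ 0.3  0.7 -0.5]
grip 0.0003051501308488232
154.0 world [0.444 0.281 0.025] tool [-12.4  23.6  15.3] n 2 each [-6.2 11.8  7.6]
170.0 world [0.423 0.233 0.025] tool [-25.5  46.   -7.8] n 3 each [-8.5 15.3 -2.6]
185.0 world [0.416 0.183 0.025] tool [-12.5  48.2  -2.3] n 3 each [-4.2 16.1 -0.8]
200.0 world [0.422 0.134 0.025] tool [-0.5 49.8  2.6] n 3 each [-0.2 16.6  0.9]
215.0 world [0.441 0.088 0.025] tool [11.4 47.9  7.4] n 3 each [ 3.8 16.   2.5]
230.0 world [0.471 0.048 0.025] tool [22.6 42.8 11.6] n 3 each [ 7.5 14.3  3.9]
245.0 world [0.51  0.017 0.025] tool [32.2 34.8 15.1] n 3 each [10.7 11.6  5. ]
260.0 world [ 0.556 -0.002  0.025] tool [39.7 24.5 17.6] n 3 each [13.2  8.2  5.9]
270.0 world [ 0.589 -0.008  0.025] tool [29.3  9.7 12.5] n 2 each [14.6  4.8  6.2]
276.0 world [ 0.609 -0.009  0.025] tool [18.2  3.1  7.6] n 2 each [9.1 1.6 3.8]
```

>>> send_rows([
  {"dx":-6,"dy":0,"dz":15,"roll":-6,"jaw":1},
  {"dx":0,"dy":0,"dz":0,"roll":-6,"jaw":1},
  {"dx":0,"dy":0,"dz":0,"roll":0,"jaw":1},
])

```text
time_s: 17.67
ee_pos: [0.4491, 0.3071, 0.0313]
eef_rot: [3.002, -0.372, 0.364]
force: [0.3, -0.6, -0.3]
grip_width: 0.0001
grip_force: 0.0
```

```bash
python3 arc.py .19 .018 .028 154 170 185 200 215 230
```

```text
t 17.67 p [449.1 307.1  31.3] q [ 0.65  0.38  1.93 -0.46  0.55  2.24] tiltvec(tool z) [ 0.386 -0.002 -0.923] yaxis [ 0.306 -0.943  0.13 ] x az deg 20.9 F [ 0.3 -0.6 -0.3]
grip 0.00013629880100257674
154.0 world [0.444 0.281 0.028] tool [-14.   22.2   1.1] n 2 each [-7.  11.1  0.6]
170.0 world [0.423 0.233 0.028] tool [-34.6  39.5  -8.1] n 3 each [-11.5  13.2  -2.7]
185.0 world [0.416 0.183 0.028] tool [-22.4  44.5  -2.6] n 3 each [-7.5 14.8 -0.9]
200.0 world [0.422 0.134 0.028] tool [-11.1  48.5   2.5] n 3 each [-3.7 16.2  0.8]
215.0 world [0.441 0.088 0.028] tool [ 1.  49.3  7.3] n 3 each [ 0.3 16.4  2.4]
230.0 world [0.471 0.048 0.028] tool [13.  46.7 11.7] n 3 each [ 4.3 15.6  3.9]
```

>>> send_rows([
  {"dx":-7,"dy":11,"dz":0.6,"roll":0,"jaw":1},
  {"dx":-7,"dy":11,"dz":0.6,"roll":0,"jaw":1},
  {"dx":-11.5,"dy":13.2,"dz":-2.7,"roll":0,"jaw":1},
  {"dx":-11.5,"dy":13.2,"dz":-2.7,"roll":0,"jaw":1},
  {"dx":-11.5,"dy":13.2,"dz":-2.7,"roll":0,"jaw":1},
  {"dx":-7.5,"dy":14.8,"dz":-0.9,"roll":0,"jaw":1},
  {"dx":-7.5,"dy":14.8,"dz":-0.9,"roll":0,"jaw":1},
  {"dx":-7.5,"dy":14.8,"dz":-0.9,"roll":0,"jaw":1},
  {"dx":0,"dy":0,"dz":0,"roll":0,"jaw":1},
])

```text
time_s: 18.42
ee_pos: [0.4152, 0.182, 0.0285]
eef_rot: [3.005, -0.374, 0.354]
force: [0.6, -0.1, -0.9]
grip_width: 0.0005
grip_force: 0.0
```

```bash
python3 arc.py .185 .018 .028 190 200 210 220 230 240
python3 - <<'E'
from h import *
c=cam("top"); P=cloud(c).reshape(-1,3); save(c,"t4.png")
Q=P[(P[:,2]>.03)&(P[:,2]<.055)]; d=Q[:,:2]-[.607,.182]; r=np.hypot(*d.T); a=np.degrees(np.arctan2(d[:,1],d[:,0]))%360
k=(r>.03)&(r<.26)&(a>140)&(a<285); print(np.histogram(a[k],np.arange(140,290,5)))
crate((.6826,.068,np.radians(6.4)))
E
```

```text
t 18.42 p [415.2 182.   28.5] q [ 0.43  0.21  2.2  -0.42  0.41  2.03] tiltvec(tool z) [ 0.387 -0.002 -0.922] yaxis [ 0.297 -0.946  0.127] x az deg 20.3 F [ 0.6 -0.1 -0.9]
grip 0.0004944796559826971
190.0 world [0.422 0.168 0.028] tool [ 0.8 15.5  2.9] n 1 each [ 0.8 15.5  2.9]
200.0 world [0.427 0.136 0.028] tool [-5.7 31.8  2.1] n 2 each [-2.8 15.9  1.1]
210.0 world [0.438 0.105 0.028] tool [-0.5 32.1  4.2] n 2 each [-0.2 16.1  2.1]
220.0 world [0.454 0.077 0.028] tool [ 4.8 31.4  6.2] n 2 each [ 2.4 15.7  3.1]
230.0 world [0.474 0.052 0.028] tool [ 9.9 29.8  8. ] n 2 each [ 4.9 14.9  4. ]
240.0 world [0.499 0.031 0.028] tool [14.7 27.2  9.6] n 2 each [ 7.3 13.6  4.8]
(array([  0,   0,   0,   0,   0,   0,   0,  13, 121, 250,  13,   1,   0,
         0,   0,   0,   0,   0,   0,   0,   0,   0,   0,   0,   0,   0,
        35,  70,  97]), array([140, 145, 150, 155, 160, 165, 170, 175, 180, 185, 190, 195, 200,
       205, 210, 215, 220, 225, 230, 235, 240, 245, 250, 255, 260, 265,
       270, 275, 280, 285]))
crate 0.6828 0.0677 az 6.5 size [ 87. 162.] in bay mm 3.3 -4.6 rel deg 0.3
```

The bar follows, now at about 186°. I keep along the arc.

>>> send_rows([
  {"dx":0.8,"dy":15.5,"dz":2.5,"roll":0,"jaw":1},
  {"dx":-2.8,"dy":15.9,"dz":1.1,"roll":0,"jaw":1},
  {"dx":-2.8,"dy":15.9,"dz":1.1,"roll":0,"jaw":1},
  {"dx":-0.2,"dy":16.1,"dz":2.1,"roll":0,"jaw":1},
  {"dx":-0.2,"dy":16.1,"dz":2.1,"roll":0,"jaw":1},
  {"dx":2.4,"dy":15.7,"dz":3.1,"roll":0,"jaw":1},
  {"dx":2.4,"dy":15.7,"dz":3.1,"roll":0,"jaw":1},
  {"dx":4.9,"dy":14.9,"dz":4,"roll":0,"jaw":1},
  {"dx":4.9,"dy":14.9,"dz":4,"roll":0,"jaw":1},
  {"dx":7.3,"dy":13.6,"dz":4.8,"roll":0,"jaw":1},
  {"dx":7.3,"dy":13.6,"dz":4.8,"roll":0,"jaw":1},
  {"dx":0,"dy":0,"dz":0,"roll":0,"jaw":1},
])

```text
time_s: 19.52
ee_pos: [0.5013, 0.032, 0.028]
eef_rot: [3.004, -0.374, 0.358]
force: [0.5, 0.4, 0.2]
grip_width: 0.0002
grip_force: 0.0
```

```bash
python3 arc.py .18 .018 .03 245 255 262 268 272 276
cat > bar.py <<'E'
from h import *
c=cam("top"); P=cloud(c).reshape(-1,3)
Q=P[(P[:,2]>.036)&(P[:,2]<.055)]; d=Q[:,:2]-[.607,.182]; r=np.hypot(*d.T); a=np.degrees(np.arctan2(d[:,1],d[:,0]))%360
k=(r>.03)&(r<.26)&(a>170)&(a<285); h=np.histogram(a[k],np.arange(170,288,3)); print([(int(e),int(n)) for e,n in zip(h[1],h[0]) if n>3])
crate((.6826,.068,np.radians(6.4)))
E
python3 bar.py
```

```text
t 19.52 p [501.3  32.   28. ] q [-0.01  0.28  2.1   0.    0.37  1.23] tiltvec(tool z) [ 0.387 -0.002 -0.922] yaxis [ 0.3   -0.945  0.128] x az deg 20.5 F [0.5 0.4 0.2]
grip 0.0002107324182183149
245.0 world [0.515 0.026 0.03 ] tool [10.6  9.5  3.3] n 1 each [10.6  9.5  3.3]
255.0 world [0.543 0.013 0.03 ] tool [20.3 21.4 11. ] n 2 each [10.2 10.7  5.5]
262.0 world [0.564 0.006 0.03 ] tool [16.3 12.5  8.2] n 2 each [8.1 6.2 4.1]
268.0 world [0.583 0.003 0.03 ] tool [15.1  8.9  7.2] n 2 each [7.5 4.5 3.6]
272.0 world [0.595 0.001 0.03 ] tool [10.5  5.   4.9] n 1 each [10.5  5.   4.9]
276.0 world [0.608 0.001 0.03 ] tool [10.9  4.1  4.9] n 1 each [10.9  4.1  4.9]
[(233, 9), (236, 97), (239, 165), (242, 35), (245, 7), (272, 26), (275, 45), (278, 30), (281, 50), (284, 24)]
crate 0.6824 0.068 az 6.5 size [ 87. 163.] in bay mm 3.0 -4.4 rel deg 0.3
```

>>> send_rows([
  {"dx":10.6,"dy":9.5,"dz":3.3,"roll":0,"jaw":1},
  {"dx":10.2,"dy":10.7,"dz":5.5,"roll":0,"jaw":1},
  {"dx":10.2,"dy":10.7,"dz":5.5,"roll":0,"jaw":1},
  {"dx":8.1,"dy":6.2,"dz":4.1,"roll":0,"jaw":1},
  {"dx":8.1,"dy":6.2,"dz":4.1,"roll":0,"jaw":1},
  {"dx":7.5,"dy":4.5,"dz":3.6,"roll":0,"jaw":1},
  {"dx":7.5,"dy":4.5,"dz":3.6,"roll":0,"jaw":1},
  {"dx":0,"dy":0,"dz":0,"roll":0,"jaw":1},
])

```text
time_s: 20.28
ee_pos: [0.5811, 0.004, 0.0291]
eef_rot: [3.003, -0.372, 0.36]
force: [0.2, 1.3, -0.4]
grip_width: 0.0003
grip_force: 0.0
```

```bash
python3 arc.py .175 .015 .03 272 276 278; python3 bar.py
```

```text
t 20.28 p [581.1   4.   29.1] q [-0.07  0.42  1.89  0.06  0.44  1.12] tiltvec(tool z) [ 0.385 -0.002 -0.923] yaxis [ 0.302 -0.945  0.128] x az deg 20.6 F [ 0.2  1.3 -0.4]
grip 0.00029885004911824325
272.0 world [0.598 0.007 0.03 ] tool [16.   2.8  5.7] n 1 each [16.   2.8  5.7]
276.0 world [0.61  0.006 0.03 ] tool [10.6  3.9  4.7] n 1 each [10.6  3.9  4.7]
278.0 world [0.617 0.007 0.03 ] tool [5.4 1.6 2.4] n 1 each [5.4 1.6 2.4]
[(260, 19), (263, 132), (266, 128), (269, 20), (272, 36), (275, 42), (278, 32), (281, 57), (284, 22)]
crate 0.6828 0.0681 az 7.4 size [ 88. 164.] in bay mm 3.4 -4.3 rel deg 1.2
```

>>> send_rows([
  {"dx":4.5,"dy":1,"dz":1.9,"roll":0,"jaw":1},
  {"dx":4.5,"dy":1,"dz":1.9,"roll":0,"jaw":1},
  {"dx":4.5,"dy":1,"dz":1.9,"roll":0,"jaw":1},
  {"dx":4.5,"dy":1,"dz":1.9,"roll":0,"jaw":1},
  {"dx":0,"dy":0,"dz":0,"roll":0,"jaw":1},
])

```text
time_s: 20.8
ee_pos: [0.6009, 0.0056, 0.0291]
eef_rot: [3.003, -0.372, 0.36]
force: [-0.2, 1.1, 0.2]
grip_width: 0.0008
grip_force: 0.0
```

>>> send_rows([
  {"dx":2.7,"dy":0.6,"dz":1.1,"roll":0,"jaw":1},
  {"dx":2.7,"dy":0.6,"dz":1.1,"roll":0,"jaw":1},
])

```text
time_s: 20.97
ee_pos: [0.606, 0.0061, 0.029]
eef_rot: [3.004, -0.371, 0.359]
force: [-0.5, -1.8, -0.8]
grip_width: 0.0004
grip_force: 0.6
```

```bash
python3 -c "
from h import *
show()"; python3 bar.py
```

```text
t 20.97 p [606.    6.1  29. ] q [-0.06  0.46  1.82  0.05  0.47  1.14] tiltvec(tool z) [ 0.384 -0.003 -0.923] yaxis [ 0.302 -0.945  0.128] x az deg 20.6 F [-0.5 -1.8 -0.8]
[(266, 8), (269, 52), (272, 151), (275, 79), (278, 31), (281, 65), (284, 17)]
crate 0.6827 0.0681 az 7.1 size [ 87. 163.] in bay mm 3.3 -4.3 rel deg 0.9
```

Bar at about 274°. I push on in 2.5 mm steps, watching the force for the stop.

>>> send_rows([
  {"dx":2.3,"dy":0.5,"dz":1,"roll":0,"jaw":1},
  {"dx":2.3,"dy":0.5,"dz":1,"roll":0,"jaw":1},
])

```text
time_s: 21.23
ee_pos: [0.6111, 0.0066, 0.029]
eef_rot: [3.004, -0.371, 0.359]
force: [-1.7, -1.1, 0.3]
grip_width: 0.0006
grip_force: 0.6
```

>>> send_rows([
  {"dx":2.3,"dy":0.5,"dz":1,"roll":0,"jaw":1},
  {"dx":0,"dy":0,"dz":0,"roll":0,"jaw":1},
])

```text
time_s: 21.4
ee_pos: [0.614, 0.0069, 0.029]
eef_rot: [3.003, -0.371, 0.359]
force: [-0.5, -0.5, 0.3]
grip_width: 0.0003
grip_force: 0.2
```

>>> send_rows([
  {"dx":2.3,"dy":0.5,"dz":1,"roll":0,"jaw":1},
  {"dx":0,"dy":0,"dz":0,"roll":0,"jaw":1},
])

```text
time_s: 21.57
ee_pos: [0.6162, 0.0072, 0.0288]
eef_rot: [3.004, -0.371, 0.359]
force: [-1.8, -0.6, 0.1]
grip_width: 0.0007
grip_force: 1.1
```

>>> send_rows([
  {"dx":1.8,"dy":0.4,"dz":0.8,"roll":0,"jaw":1},
  {"dx":0,"dy":0,"dz":0,"roll":0,"jaw":1},
])

```text
time_s: 21.73
ee_pos: [0.6171, 0.0073, 0.0285]
eef_rot: [3.005, -0.368, 0.359]
force: [-13.8, -2.6, 9.1]
grip_width: 0.0004
grip_force: 7.3
```

```bash
python3 -c "
from h import *
show()"; python3 bar.py
```

```text
t 21.73 p [617.1   7.3  28.5] q [-0.06  0.48  1.79  0.04  0.48  1.15] tiltvec(tool z) [ 0.382 -0.003 -0.924] yaxis [ 0.302 -0.945  0.127] x az deg 20.6 F [-13.8  -2.6   9.1]
[(269, 8), (272, 43), (275, 119), (278, 75), (281, 64), (284, 31)]
crate 0.6822 0.0684 az 5.5 size [ 88. 163.] in bay mm 2.8 -3.9 rel deg -0.7
```

The stop is reached (14 N). I hold briefly, then back straight off and up.

>>> send_rows([
  {"dx":0.6,"dy":0.1,"dz":0.2,"roll":0,"jaw":1},
  {"dx":0,"dy":0,"dz":0,"roll":0,"jaw":1},
  {"dx":0,"dy":0,"dz":0,"roll":0,"jaw":1},
  {"dx":-4.5,"dy":-1,"dz":-1.9,"roll":0,"jaw":1},
  {"dx":-9,"dy":-2,"dz":-3.8,"roll":0,"jaw":1},
  {"dx":-18,"dy":-4,"dz":-7.6,"roll":0,"jaw":1},
  {"dx":-18,"dy":-4,"dz":-7.6,"roll":0,"jaw":1},
  {"dx":-18,"dy":-4,"dz":-7.6,"roll":0,"jaw":1},
  {"dx":-18,"dy":-4,"dz":-7.6,"roll":0,"jaw":1},
  {"dx":0,"dy":0,"dz":0,"roll":0,"jaw":1},
])

```text
time_s: 22.67
ee_pos: [0.5219, -0.0025, 0.0284]
eef_rot: [3.004, -0.37, 0.359]
force: [0.3, 0.2, 0.2]
grip_width: 0.0003
grip_force: 0.0
```

```bash
python3 bar.py
python3 - <<'E'
from h import *
show(); c=cam("top"); cv2.imwrite("pics/m5.png",cv2.resize(c["frame"][120:300,190:410],(733,600),interpolation=cv2.INTER_CUBIC)[:,:,::-1])
P=cloud(c).reshape(-1,3); Q=P[(P[:,2]>.036)&(P[:,2]<.055)]; d=Q[:,:2]-[.607,.182]; r=np.hypot(*d.T); a=np.degrees(np.arctan2(d[:,1],d[:,0]))%360
S=Q[(r>.04)&(r<.2)&(a>268)&(a<281)]; v=cv2.fitLine(S[:,:2].astype(np.float32),cv2.DIST_HUBER,0,.001,.001).ravel(); print("bar az",np.degrees(np.arctan2(v[1],v[0]))%180+180,len(S))
E
```

```text
[(272, 84), (275, 310), (278, 108), (281, 62), (284, 23)]
crate 0.6823 0.068 az 6.4 size [ 87. 162.] in bay mm 2.8 -4.4 rel deg 0.2
t 22.77 p [525.   -2.5  29.4] q [-0.09  0.32  2.04  0.09  0.39  1.07] tiltvec(tool z) [ 0.386 -0.003 -0.923] yaxis [ 0.301 -0.945  0.129] x az deg 20.6 F [0.6 0.4 0.2]
bar az 276.50327 330
```

View pics/m5.png

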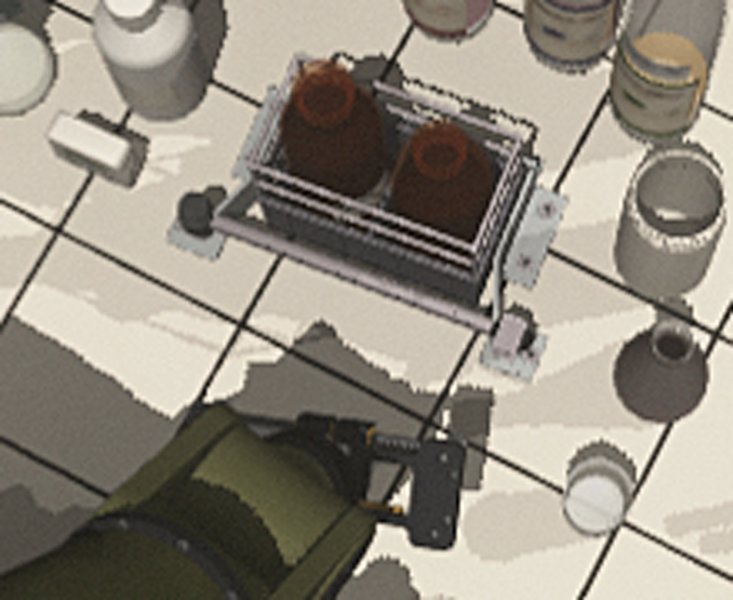

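The bar lies across the mouth with its end in the keeper at (510,335), at az 276.5°, which is the shut stop. The crate is flat and home with both bottles upright, and the gripper stands clear.

```bash
python3 -c "
from h import *
print(hand_in())"
```

```text
the job is handed in; nothing more can be done
None
```

The crate was pushed home against the bumpers with both bottles upright, the bar was pushed shut into its keeper at its stop, and the job was handed in at about 23 s; the hand-in returned no verdict.

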